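# Uncover the charging dock and press both battery packs home

### The job

Put the two respirator battery packs on charge: lift the dust cover off the long dock and lay it flat in the steel tray with its grip rib up, and press the long pack and the square pack, each into the dock whose recess fits it, fully home so that its shoulder is flush with the dock's sloped face. Leave the jar, cup, bottle and tin where they stand.

Things in the scene. Friction and masses are not known exactly. Their poses are not given: they have to be found in the camera images.
- long_pack: loose black battery pack, 0.13 to 0.25 kg: body 60 mm (x) by 30 mm (y) by 34 mm high, on top of it a grey grip rib 40 mm (x) by 14 mm (y) rising 26 mm above the body's flat top (the shoulder), total height 60 mm. Origin at the centre of the underside (centre of mass about 18 mm above it), z up through the rib. Starts upright on the bench. It may go into the dock either way round
- square_pack: loose black battery pack, 0.13 to 0.25 kg: body 42 mm (x) by 42 mm (y) by 34 mm high, on top of it a grey square grip boss 24 by 24 mm rising 26 mm above the body's flat top (the shoulder), total height 60 mm. Origin at the centre of the underside (centre of mass about 18 mm above it), z up. Starts upright on the bench with the jar close by one side. Fits its dock in any of four turns
- cover: loose grey dust cover, about 60 g, lying on the long dock's sloped face at the start: plate 56 mm (x) by 86 mm (y) by 5 mm; a lip 31 (x) by 61 (y) by 4 mm under it reaches into the recess; a grip rib 12 mm (x) by 40 mm (y) rises 26 mm above the plate. Origin at the centre of the lip's underside; plate from z 4 to 9 mm, rib to 35 mm, z up through the rib
- long_dock_mouth (a point): centre of the mouth of the long dock's recess, 80 mm above the bench, in the face's plane; z: outward normal (30 deg from vertical), y: level across, x: up the slope. The recess measures 64 mm along y by 34 mm along x (2 mm free round the long pack, whose 60 mm side lies along y), with a 45 deg lead-in 4 mm wide and 4 mm deep all round the mouth. The face around it is 64 mm up the slope by 94 mm across
- square_dock_mouth (a point): centre of the mouth of the square dock's recess, 80 mm above the bench, in the face's plane; z: outward normal (30 deg from vertical), y: level across, x: up the slope. The recess measures 46 by 46 mm (2 mm free round the square pack), with a 45 deg lead-in 4 mm wide and 4 mm deep all round the mouth. The face around it is 76 mm up the slope by 76 mm across
- long_dock_contact (a joint): spring-contact plate that forms the floor of the long recess, slides along the recess: 0 = out (plate 26 mm below the face), 0.008 = pressed home (34 mm below). It does not spring back; moving it takes about 8 N, so a pack laid in stands 5 to 8 mm proud until it is pressed
- square_dock_contact (a joint): spring-contact plate that forms the floor of the square recess, slides along the recess: 0 = out (plate 26 mm below the face), 0.008 = pressed home (34 mm below). It does not spring back; moving it takes about 8 N, so a pack laid in stands 5 to 8 mm proud until it is pressed
- long_dock: underside centre of the fixed grey charging dock with the long recess; 100 mm front to back, z up, x points to the dock's back (its sloped face looks towards -x, the robot's side, tilted 30 deg from level)
- square_dock: underside centre of the fixed grey charging dock with the square recess; 100 mm front to back, z up, x points to the dock's back (its sloped face looks towards -x, the robot's side, tilted 30 deg from level)
- tray_in (a point): centre of the inner floor (about 4 mm above the bench) of the fixed open steel tray, 120 mm (x) by 150 mm (y) outside, 20 mm high, walls 4 mm
- jar: bystander: white jar, 48 mm across, 85 mm high, standing close beside the square pack; origin at underside centre
- cup: bystander: red plastic cup, 68 mm across, 85 mm high, near the long pack; origin at underside centre
- bottle: bystander: blue bottle, 62 mm across, 190 mm high; origin at underside centre
- tin: bystander: tin can, 68 mm across, 100 mm high; origin at underside centre
Not all that is in view belongs to the job. Leave any purple look-alike of the cover alone. Leave any yellow look-alike of the long_pack alone.

How it is judged:
By the outcome, as a careful person would: the job done as asked, in the order asked, and still so for the second after the job is handed in, with the robot touching nothing.
It also fails if it takes over 72 s, if anything falls off the work surface, if the arm or the gripper's body presses on something with over 40 N, if the wrist force passes 120 N, or if a joint passes its speed limit or range.

### The arm

A 6-joint arm with a two-finger parallel gripper is mounted at the origin on the work surface. World frame = base frame: x ahead of the robot, y to its left, z up, the work surface at z = 0. Lengths are in m, angles in degrees, forces in N, time in s.
With the tool pointing down it reaches from about 0.25 to 0.725 m from the base axis. Payload 9.7 kg.
Tool frame: the origin (TCP) lies at the very end of the fingers, on their centre line; the grasp point (between the pads) lies 19 mm behind it; z points along the fingers, y is the direction in which the jaws open and shut (so a half turn about z gives the same grasp; the last joint's range is limited). The gripper opens to 85 mm and grips with 20 to 120 N. Pads are 22 mm wide; open, the fingers measure 114 mm over their backs; the gripper's body (76 mm by 85 mm) begins 54 mm behind the grasp point. The pads swing forward as they close: fully open they stand 13 mm farther back than shut.
Start: joints at [-74.599, 4.979, 10.078, 95.1, 0, 90], TCP at [0.146, -0.53, 0.231] pointing down, gripper open.
Joint ranges: [-179.16, 179.16], [-48.56, 103.87], [-65.8, 70.77], [-126.05, 130.52], [-82.76, 87.17], [-180, 180]. Speed limits (degrees/s): [127.2, 127.2, 147.25, 180, 180, 180].

### API

Orientations are given as [roll, pitch, yaw] about the fixed x, y, z axes, in that order (R = Rz(yaw) Ry(pitch) Rx(roll)).
In Python, from bench import * gives the robot as it stands.
- The arm moves only by the shell command python3 -m crank 'ROWS' [OPENING] [FORCE]. ROWS is JSON, one flat list of numbers, 6 for each row, row after row: the shift along the tool's x, y, z in mm, then the turn, a rotation vector about the tool's x, y, z in rad. A call has 1 to 5 rows; each row is the pose to reach, as a shift and turn from the pose commanded when the call began, along the tool's axes at that moment; what a row does not reach only later rows make up. A row lasts 1/8 s, in which the tool goes at most 62.5 mm and 10.7 degrees, less where a joint would pass 70% of its speed; a pose out of reach is approached as far as the arm can. A call with a gripper value outside its range is refused whole. OPENING is the finger opening in mm, from 0 to 85.4, set as the call begins (- or left out, the last holds). The fingers move at their own pace and stop on an object; FORCE is the grip in N (left out, the last holds). Time passes only in rows, so rows that repeat a pose let the fingers close. It gives the time, the measured TCP pose, the force and the opening at its end, in the units of the state.
- sense(): the state, without advancing time (a new reading comes with each control period).
- grab_frame(name): name is "scene" or "top" or "wrist"; returns the picture (420x560x3 uint8, red, green, blue); there is no depth.
- camera_model(name): a dict with "fx", "fy", "cx", "cy" (pixels), "D" ([k1, k2, p1, p2, k3] as OpenCV has them; the pictures are not rectified), "R" (3x3) and "t" (3): a world point X has camera coordinates R X + t; the wrist camera has in their place "tool_from_camera" (4x4, takes a point from camera to tool coordinates, whose origin is the TCP and whose axes are the flange's). Camera axes: x right, y down, z forward; pixel columns grow to the right and rows downward; lengths in m; the calibration is good to about 2 mm. A picture is of the moment at which its call begins: read the wrist's pose just before it. camera_model takes no time and is no camera call.
- finish_job(): hands the job in, once; it reports no verdict.
The state is a dict: "t": time; "joint_positions": joint angles; "joint_velocities": joint speeds; "joint_efforts": joint torques, N m; "tool_pos": TCP position; "ee_rot": TCP orientation; "ft_force": force on the tool from outside, world axes, zero at the start; "moment": the same for the moment, N m; "finger_gap": finger opening in m.
Only numpy, scipy, OpenCV 4.12 (cv2) and the standard library are available. Lean on these libraries where they do the work, as an engineer would, in place of code of your own. Each camera call takes 0.05 s, during which the arm holds its last target.

## Working session

There is one attempt and no reset: what is moved stays moved. The work goes in short steps, Python scripts to look and compute and a shell command to move; the robot and the scene stay as the last step left them, time stands still between calls to the robot, and variables do not carry over. Pictures are saved under pics/ and viewed, and the job is handed in when it is done.

```bash
ls; mkdir -p pics; python3 - <<'E'
from bench import *
import cv2
for n in ["scene","top","wrist"]:
    im=grab_frame(n); cv2.imwrite(f"pics/{n}0.png",im[:,:,::-1])
    m=camera_model(n); print(n,{k:(v.tolist() if hasattr(v,'tolist') else v) for k,v in m.items()})
print(sense())
E
```

```text
pics
scene {'fx': 384.909838051522, 'fy': 384.909838051522, 'cx': 282.20189371193857, 'cy': 202.0754458453117, 'D': [-0.02584226138780329, 0.0, 0.0, 0.0, 0.0], 'R': [[-0.20173599213203347, 0.9794339994999093, -0.0034102935526934305], [0.7895569059256511, 0.16056429510014475, -0.5922997547223076], [-0.5795709462901123, -0.12218079948422766, -0.8057104755765425]], 't': [0.12064682211511522, -0.4247677314352051, 1.3733688714416947]}
top {'fx': 417.51408662164715, 'fy': 417.51408662164715, 'cx': 284.58688657259927, 'cy': 211.4747169801821, 'D': [-0.038033259751603765, 0.0, 0.0, 0.0, 0.0], 'R': [[-0.06835962125944993, -0.9976583285353494, 0.0021958336270134133], [-0.9703434535591239, 0.06597615856597862, -0.2325526362693603], [0.2318632017294187, -0.018027922923337537, -0.9725813331947375]], 't': [0.027023739239120863, 0.5953564101618242, 0.85950029596201]}
wrist {'fx': 350.97956047949594, 'fy': 350.97956047949594, 'cx': 286.3779053640872, 'cy': 209.0038413213578, 'D': [-0.030315700019923876, 0.0, 0.0, 0.0, 0.0], 'tool_from_camera': [[-0.00032303116321443176, -0.9593806153132849, -0.28211
[... 220 characters left out ...]
0, 0.0, 0.0, 1.0]]}
{'t': 0.15, 'joint_positions': array([-7.45989004e+01,  5.00507669e+00,  1.00444530e+01,  9.50981919e+01,
        2.01809203e-04,  9.00019105e+01]), 'joint_velocities': array([-0.03681353, -0.17538024,  0.12223877,  0.00883262,  0.05608503,
        0.00200213]), 'joint_efforts': array([-1.45510603e-03, -5.20760286e+01,  4.65044653e+01,  1.38305829e-02,
       -1.30500803e-04,  1.88815397e-05]), 'tool_pos': array([ 0.14602295, -0.53008946,  0.23073041]), 'ee_rot': array([-1.79941184e+02, -1.99847881e-04,  1.53991889e+01]), 'ft_force': array([-0.36105937, -0.01148289, -0.10365156]), 'moment': array([ 0.010322  ,  0.00367408, -0.00697229]), 'finger_gap': 0.08530245396001496}
```

View pics/scene0.png

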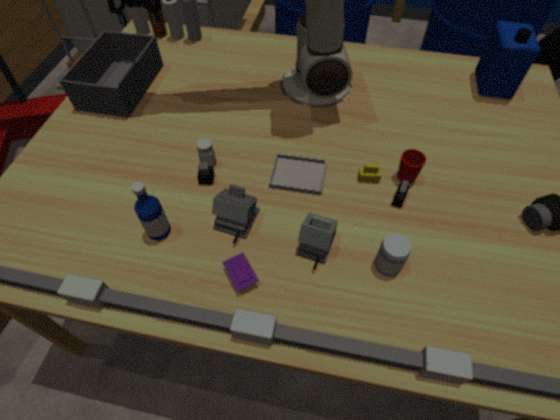

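View pics/top0.png

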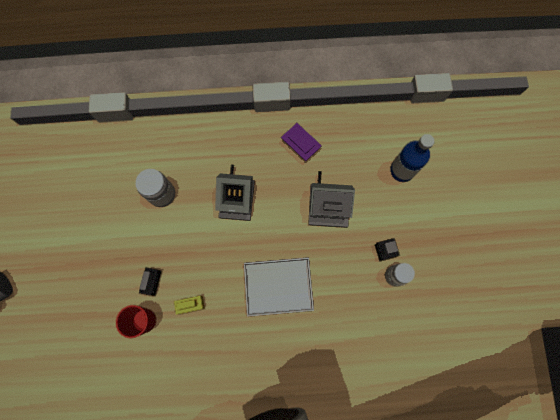

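View pics/wrist0.png

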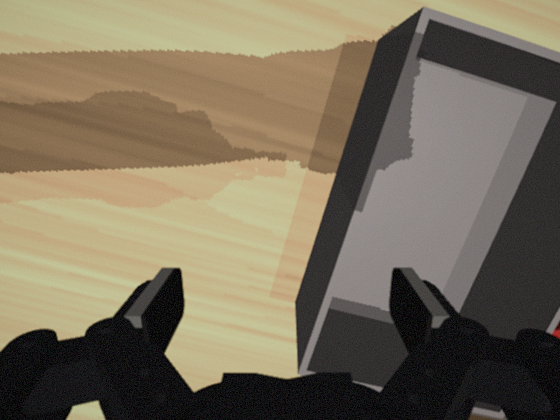

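```bash
cat > h.py <<'E'
from bench import *
import numpy as np, cv2
from scipy.spatial.transform import Rotation as Ro
def cam(name,pose=None):
    m=camera_model(name); K=np.array([[m['fx'],0,m['cx']],[0,m['fy'],m['cy']],[0,0,1]]);D=np.array(m['D'])
    if name=='wrist':
        p,e=pose; T=np.eye(4); T[:3,:3]=Ro.from_euler('xyz',e,degrees=True).as_matrix(); T[:3,3]=p
        W=np.linalg.inv(T@np.array(m['tool_from_camera'])); R,t=W[:3,:3],W[:3,3]
    else: R,t=np.array(m['R']),np.array(m['t'])
    return K,D,R,t
def rays(c,px):
    K,D,R,t=c; u=cv2.undistortPoints(np.array(px,float).reshape(-1,1,2),K,D).reshape(-1,2)
    d=np.c_[u,np.ones(len(u))]@R; return -R.T@t, d/np.linalg.norm(d,axis=1)[:,None]
def onz(c,px,z):
    o,d=rays(c,px); return o+d*((z-o[2])/d[:,2])[:,None]
def onplane(c,px,p,n):
    o,d=rays(c,px); return o+d*(((np.array(p)-o)@n)/(d@n))[:,None]
def proj(c,X):
    K,D,R,t=c; return cv2.projectPoints(np.array(X,float).reshape(-1,1,3),cv2.Rodrigues(R)[0],t,K,D)[0].reshape(-1,2)
def tri(c1,p1,c2,p2):
    o1,d1=rays(c1,p1);o2,d2=rays(c2,p2);out=[]
    for a,b in zip(d1,d2):
        s=np.linalg.lstsq(np.c_[a,-b],o2-o1,rcond=None)[0]; P=o1+a*s[0];Q=o2+b*s[1]; out.append(np.r_[(P+Q)/2,np.linalg.norm(P-Q)])
    return np.array(out)
E
python3 - <<'E'
import cv2,numpy as np
t=cv2.imread('pics/top0.png'); s=cv2.imread('pics/scene0.png')
def crop(im,x,y,w,h,f): return cv2.convertScaleAbs(cv2.resize(im[y:y+h,x:x+w],None,fx=f,fy=f,interpolation=cv2.INTER_CUBIC),alpha=1.6,beta=15)
cv2.imwrite('pics/topA.png',crop(t,205,155,200,140,4))
cv2.imwrite('pics/topB.png',crop(t,110,255,120,90,6))
cv2.imwrite('pics/topC.png',crop(t,360,225,80,70,8))
E
```

```text
(no output)
```

View pics/topA.png

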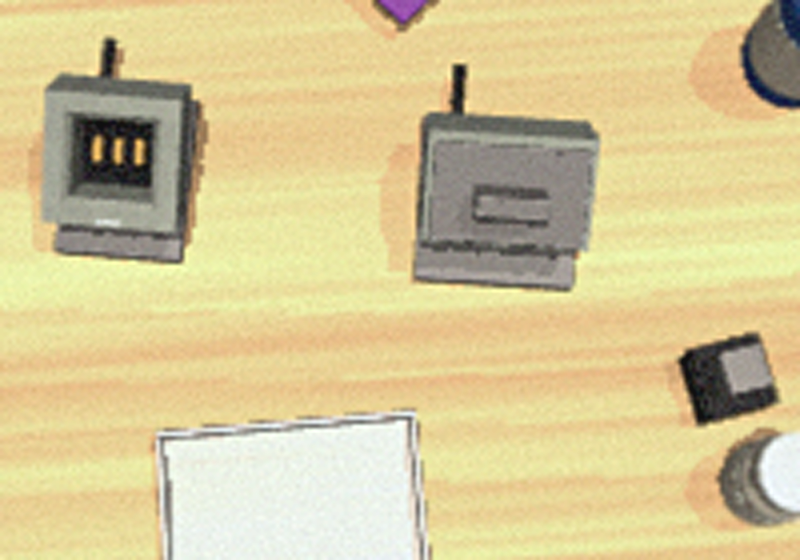

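View pics/topB.png

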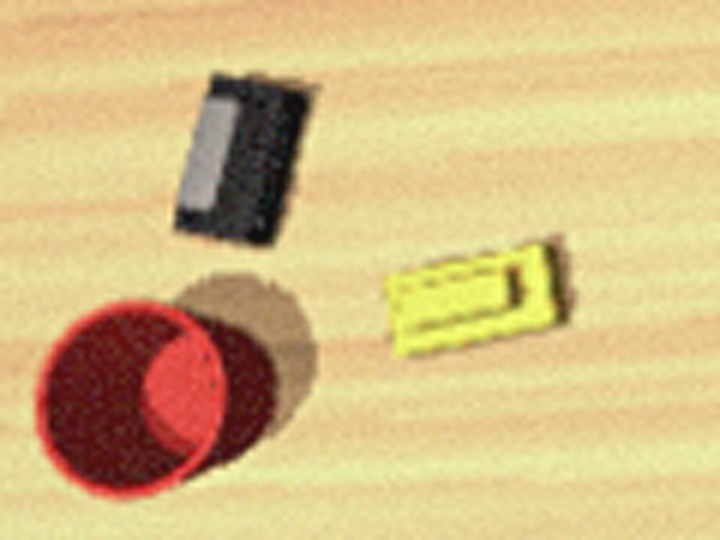

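View pics/topC.png

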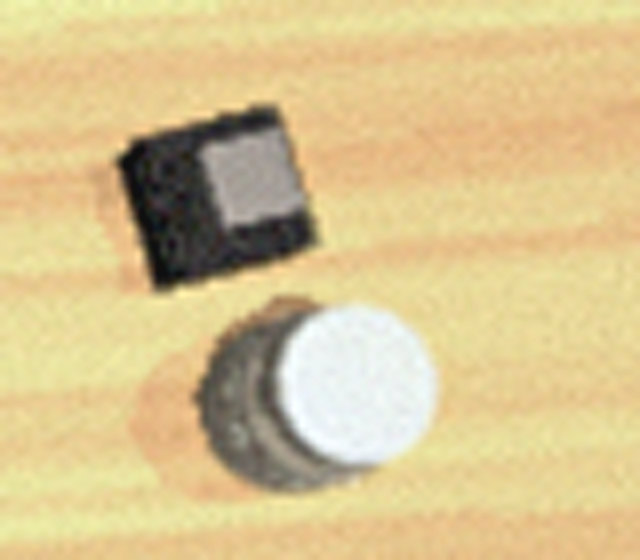

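```bash
python3 - <<'E'
from h import *
np.set_printoptions(precision=4,suppress=True)
c=cam('top')
def A(p):return np.array(p,float)/4-.375+[205,155]
def B(p):return np.array(p,float)/6-.417+[110,255]
def C(p):return np.array(p,float)/8-.4375+[360,225]
L=onz(c,B([[213,97],[241,100],[212,211],[183,207]]),.06);print('long rib',L,L.mean(0))
S=onz(c,C([[200,147],[286,128],[305,208],[222,228]]),.06);print('sq',S,S.mean(0))
T=onz(c,A([[160,435],[413,414]]),.02);print('tray back corners',T)
T=onz(c,np.array([[246,263],[310,259],[313,312],[250,316]]),.02);print('tray',T,T.mean(0))
R=onz(c,A([[474,188],[550,190],[550,224],[474,222]]),.107);print('cover rib',R,R.mean(0))
M=onz(c,A([[68,115],[152,117],[154,200],[68,197]]),.08);print('sq mouth',M,M.mean(0))
F=onz(c,A([[50,90],[190,98],[181,234],[44,218]]),.08);print('sqface (z80)',F,F.mean(0))
F=onz(c,A([[437,128],[596,136],[583,250],[422,240]]),.08);print('long face',F,F.mean(0))
print('jar',onz(c,C([[357,384]]),.085),'cup',onz(c,B([[132,400]]),.085), 'tin',onz(c,[[152,183]],.1))
print('yellow',onz(c,B([[440,300]]),.05))
E
```

```text
long rib [[0.486  0.2997 0.06  ]
 [0.4842 0.2894 0.06  ]
 [0.4449 0.2999 0.06  ]
 [0.447  0.3104 0.06  ]] [0.4655 0.2999 0.06  ]
sq [[ 0.5116 -0.2301  0.06  ]
 [ 0.5152 -0.2547  0.06  ]
 [ 0.4926 -0.2571  0.06  ]
 [ 0.4887 -0.2334  0.06  ]] [ 0.5021 -0.2439  0.06  ]
tray back corners [[ 0.4924  0.0849  0.02  ]
 [ 0.4945 -0.0602  0.02  ]]
tray [[ 0.493   0.0817  0.02  ]
 [ 0.4922 -0.0649  0.02  ]
 [ 0.3738 -0.0619  0.02  ]
 [ 0.3747  0.0785  0.02  ]] [0.4334 0.0083 0.02  ]
cover rib [[ 0.6031 -0.097   0.107 ]
 [ 0.5993 -0.1377  0.107 ]
 [ 0.5805 -0.1358  0.107 ]
 [ 0.5844 -0.0953  0.107 ]] [ 0.5918 -0.1165  0.107 ]
sq mouth [[0.6676 0.1229 0.08  ]
 [0.6632 0.076  0.08  ]
 [0.6152 0.077  0.08  ]
 [0.6202 0.1244 0.08  ]] [0.6416 0.1001 0.08  ]
sqface (z80) [[0.683  0.1325 0.08  ]
 [0.6729 0.0542 0.08  ]
 [0.5949 0.0631 0.08  ]
 [0.6091 0.1381 0.08  ]] [0.64  0.097 0.08 ]
long face [[ 0.646  -0.0826  0.08  ]
 [ 0.6354 -0.1709  0.08  ]
 [ 0.5709 -0.1568  0.08  ]
 [ 0.5826 -0.0689  0.08  ]] [ 0.6087 -0.1198  0.08  ]
jar [[ 0.4418 -0.2578  0.085 ]] cup [[0.3802 0.3193 0.085 ]] tin [[0.6726 0.2731 0.1   ]]
yellow [[0.4085 0.2202 0.05  ]]
```

```bash
cat >> h.py <<'E'
def dockR(yaw):
    Rz=Ro.from_euler('z',yaw,degrees=True).as_matrix(); y=Rz@[0,1,0]; n=Rz@[-.5,0,np.sqrt(.75)]; x=np.cross(y,n); return np.c_[x,y,n]
def toolR(yaw,tilt=True):
    "tool x=dock y, tool y=dock x, z=-n; yaw of dock"
    if tilt: D=dockR(yaw)
    else: D=Ro.from_euler('z',yaw,degrees=True).as_matrix()
    return np.c_[D[:,1],D[:,0],-D[:,2]]
def state():
    s=sense(); return np.array(s['tool_pos']),np.array(s['ee_rot'])
def rel(p,R):
    p0,e=state(); R0=Ro.from_euler('xyz',e,degrees=True).as_matrix()
    sh=R0.T@(np.array(p)-p0)*1000; rv=Ro.from_matrix(R0.T@R).as_rotvec()
    print('shift',np.round(sh,1).tolist(),'rv',np.round(rv,3).tolist(),'dist',np.linalg.norm(sh).round(),'deg',np.degrees(np.linalg.norm(rv)).round(1))
E
python3 - <<'E'
from h import *
D=dockR(-6); m=np.array([.609,-.12,.08])
rel(m+D[:,2]*.13,toolR(-6))
E
```

```text
shift [494.7, -296.1, 38.5] rv [-0.46, 0.313, -1.169] dist 578.0 deg 74.2
```

```bash
T='495,-296,38,-0.46,0.313,-1.169'; python3 -m crank '[100,-60,8,-0.09,0.06,-0.23, 200,-120,15,-0.18,0.12,-0.46, 300,-180,23,-0.27,0.18,-0.70, 400,-240,30,-0.36,0.25,-0.93, 495,-296,38,-0.46,0.313,-1.169]'; python3 - <<'E'
from h import *
D=dockR(-6); m=np.array([.609,-.12,.08])
rel(m+D[:,2]*.13,toolR(-6)); print(sense()['t'])
E
```

```text
t: 0.78
tool_pos: [0.3624, -0.303, 0.2109]
ee_rot: [157.9, -3.6, 65.6]
ft_force: [0.6, -0.6, -0.4]
finger_gap: 0.0855
shift [246.3, 68.3, 64.3] rv [-0.126, 0.085, -0.316] dist 264.0 deg 20.1
0.775
```

```bash
python3 -m crank '[190,50,50,-0.12,0.08,-0.30, 190,50,50,-0.12,0.08,-0.30, 190,50,50,-0.12,0.08,-0.30, 190,50,50,-0.12,0.08,-0.30, 190,50,50,-0.12,0.08,-0.30]' 45; python3 - <<'E'
from h import *
D=dockR(-6); m=np.array([.609,-.12,.08])
rel(m+D[:,2]*.13,toolR(-6))
s=state(); print(s); im=grab_frame('wrist'); cv2.imwrite('pics/w1.png',cv2.convertScaleAbs(im[:,:,::-1],alpha=1.4,beta=10)); np.save('w1.npy',im)
E
```

```text
t: 1.4
tool_pos: [0.5005, -0.1571, 0.1949]
ee_rot: [150.6, -0.3, 82.9]
ft_force: [-0.2, 0.1, 0.1]
finger_gap: 0.0445
shift [49.0, 32.0, 20.9] rv [-0.01, 0.005, -0.019] dist 62.0 deg 1.3
(array([ 0.50049057, -0.15711498,  0.19486159]), array([150.57368311,  -0.28580482,  82.91209192]))
```

View pics/w1.png

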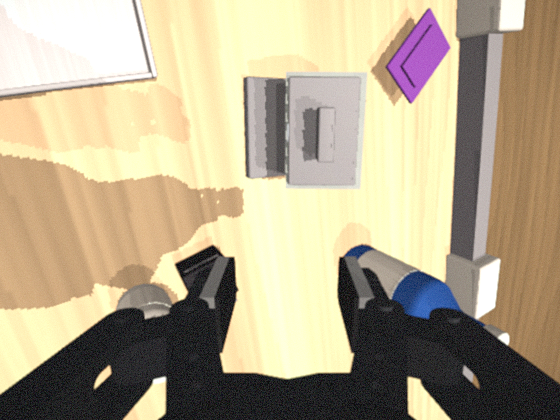

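```bash
python3 - <<'E'
import numpy as np,cv2
im=np.load('w1.npy')[:,:,::-1]
c=im[60:200,235:375]
cv2.imwrite('pics/w1z.png',cv2.convertScaleAbs(cv2.resize(c,None,fx=4,fy=4,interpolation=cv2.INTER_CUBIC),alpha=1.5))
E
```

```text
(no output)
```

View pics/w1z.png

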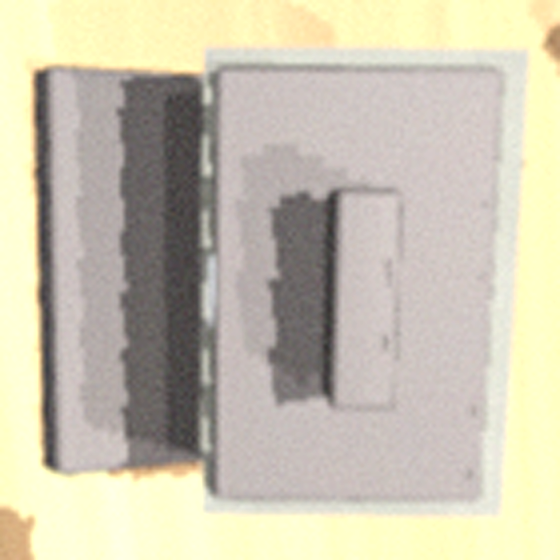

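```bash
python3 - <<'E'
from h import *
np.set_printoptions(precision=4,suppress=True)
c=cam('wrist',(np.array([ 0.50049057, -0.15711498,  0.19486159]), np.array([150.57368311,  -0.28580482,  82.91209192])))
A=lambda p:np.array(p,float)/4-.375+[235,60]
rib=A([[337,190],[402,191],[396,408],[332,408]])
rc=onz(c,[rib.mean(0)],.1068)[0]; print('rib centre',rc)
for yaw in (-6,-7,-8):
    D=dockR(yaw); P=onplane(c,rib,rc,D[:,2]); Q=(P-rc)@D; print(yaw,'rib in dock',Q[:,:2]*1000)
    m=rc-D[:,2]*.031
    F=onplane(c,A([[205,50],[527,52],[500,514],[205,514]]),m,D[:,2]); print('m',m,'face',((F-m)@D)*1000)
    Pl=onplane(c,A([[215,68],[502,66],[482,500],[215,497]]),m+D[:,2]*.005,D[:,2]); print('plate',((Pl-m)@D)*1000)
E
```

```text
rib centre [ 0.5888 -0.1152  0.1068]
-6 rib in dock [[ -5.5355  19.2802]
 [  6.0543  18.913 ]
 [  5.6899 -19.9911]
 [ -6.208  -19.7951]]
m [ 0.6042 -0.1168  0.08  ] face [[-28.9044  45.7589   0.    ]
 [ 33.7591  44.3207   0.    ]
 [ 32.0434 -47.9976  -0.    ]
 [-30.6933 -46.9759  -0.    ]]
plate [[-27.002   42.0562   5.    ]
 [ 28.0358  41.4733   5.    ]
 [ 27.1688 -43.7397   5.    ]
 [-28.4623 -42.1912   5.    ]]
-7 rib in dock [[ -5.8129  19.1935]
 [  5.7883  19.0014]
 [  5.9697 -19.8759]
 [ -5.9218 -19.8598]]
m [ 0.6042 -0.1171  0.08  ] face [[-29.599   45.6216   0.    ]
 [ 33.1632  45.1293  -0.    ]
 [ 32.6787 -47.1407  -0.    ]
 [-29.977  -47.0686   0.    ]]
plate [[-27.6377  41.8974   5.    ]
 [ 27.4729  42.1467   5.    ]
 [ 27.7533 -43.0131   5.    ]
 [-27.8214 -42.3087   5.    ]]
-8 rib in dock [[ -6.089   19.1043]
 [  5.5211  19.0876]
 [  6.2475 -19.7585]
 [ -5.6351 -19.922 ]]
m [ 0.6042 -0.1173  0.08  ] face [[-30.2919  45.4771   0.    ]
 [ 32.5562  45.9341   0.    ]
 [ 33.3013 -46.281    0.    ]
 [-29.2607 -47.1539   0.    ]]
plate [[-28.2713  41.7321   5.    ]
 [ 26.9005  42.8162   5.    ]
 [ 28.3268 -42.2836   5.    ]
 [-27.18   -42.4196   5.    ]]
```

```bash
python3 - <<'E'
from h import *
R=toolR(-7); rc=np.array([ 0.5888, -0.1152,  0.1068]);n=dockR(-7)[:,2]
rel(rc+n*.02,R); rel(rc-n*.023,R); print(sense()['t'])
E
```

```text
shift [53.3, 28.2, 97.7] rv [-0.01, -0.003, -0.005] dist 115.0 deg 0.6
shift [53.1, 28.7, 140.7] rv [-0.01, -0.003, -0.005] dist 153.0 deg 0.6
1.45
```

```bash
python3 -m crank '[25,14,48,-0.01,-0.003,-0.005, 53,28,97,-0.01,-0.003,-0.005, 53,28,97,-0.01,-0.003,-0.005, 53,28,97,-0.01,-0.003,-0.005]' 45 40; python3 - <<'E'
from h import *
R=toolR(-7); rc=np.array([ 0.5888, -0.1152,  0.1068]);n=dockR(-7)[:,2]
rel(rc-n*.023,R); print(sense()['t'])
s=state(); print(s); im=grab_frame('wrist'); cv2.imwrite('pics/w2.png',cv2.convertScaleAbs(im[:,:,::-1],alpha=1.4,beta=10))
rel(rc-n*.023,R)
E
```

```text
t: 1.95
tool_pos: [0.5782, -0.1156, 0.1254]
ee_rot: [149.9, 0.0, 82.9]
ft_force: [-0.3, 0.7, 0.6]
finger_gap: 0.0451
shift [1.8, -0.3, 44.4] rv [0.001, 0.002, -0.002] dist 44.0 deg 0.2
1.95
(array([ 0.5781813 , -0.11559515,  0.12543476]), array([1.49946094e+02, 2.06845690e-02, 8.28537319e+01]))
shift [1.9, -1.0, 45.0] rv [0.002, 0.002, -0.002] dist 45.0 deg 0.2
```

View pics/w2.png

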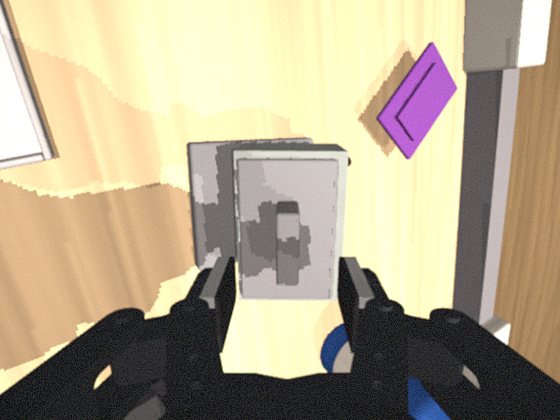

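```bash
python3 -m crank '[2,-1,22,0,0,0, 2,-1,44,0,0,0, 2,-1,44,0,0,0]' 45 40; python3 -m crank '[0,0,0,0,0,0,0,0,0,0,0,0,0,0,0,0,0,0,0,0,0,0,0,0,0,0,0,0,0,0]' 0 40;  python3 - <<'E'
from h import *
R=toolR(-7); rc=np.array([ 0.5888, -0.1152,  0.1068]);n=dockR(-7)[:,2]
rel(rc-n*.023,R)
E
```

```text
t: 2.38
tool_pos: [0.5992, -0.1159, 0.0863]
ee_rot: [150.0, 0.0, 82.9]
ft_force: [0.3, 0.3, 0.4]
finger_gap: 0.045
t: 3.0
tool_pos: [0.6003, -0.1152, 0.0883]
ee_rot: [149.8, 0.0, 82.9]
ft_force: [-5.1, -1.2, 8.4]
finger_gap: 0.0111
shift [-1.4, -0.6, 1.2] rv [0.003, 0.001, -0.001] dist 2.0 deg 0.2
```

```bash
python3 -m crank '[0,0,-20,0,0,0,0,0,-60,0,0,0]' - 40;  python3 - <<'E'
from h import *
rel([.433,.008,.07],toolR(0,False)); print(sense()['finger_gap'])
E
```

```text
t: 3.25
tool_pos: [0.5689, -0.1108, 0.1374]
ee_rot: [150.1, -0.0, 83.0]
ft_force: [-0.5, 0.7, -0.9]
finger_gap: 0.011
shift [101.2, -163.2, -16.1] rv [0.521, 0.032, -0.12] dist 193.0 deg 30.7
0.011013921654803928
```

```bash
python3 -m crank '[25,-40,-10,0.13,0.008,-0.03,50,-80,-15,0.26,0.016,-0.06,76,-120,-15,0.39,0.024,-0.09,101,-163,-12,0.521,0.032,-0.12,101,-163,-12,0.521,0.032,-0.12]';python3 -m crank '[0,0,0,0,0,0]';  python3 - <<'E'
from h import *
s=state();print(s); im=grab_frame('top'); cv2.imwrite('pics/t3.png',cv2.convertScaleAbs(im[:,:,::-1],alpha=1.4,beta=10))
im=grab_frame('wrist'); cv2.imwrite('pics/w3.png',cv2.convertScaleAbs(im[:,:,::-1],alpha=1.4,beta=10))
rel([.433,.008,.016],toolR(0,False)); print(sense()['finger_gap'])
E
```

```text
t: 3.88
tool_pos: [0.4353, 0.0085, 0.0656]
ee_rot: [-179.9, 0.0, 90.1]
ft_force: [1.3, -0.8, -0.8]
finger_gap: 0.0111
t: 4.0
tool_pos: [0.4372, 0.0072, 0.0676]
ee_rot: [179.7, 0.0, 90.0]
ft_force: [0.6, -0.2, -0.3]
finger_gap: 0.0111
(array([0.43724466, 0.00715515, 0.06757171]), array([1.79706734e+02, 3.60110007e-02, 8.99942352e+01]))
shift [1.2, -4.5, 51.9] rv [0.006, 0.001, -0.001] dist 52.0 deg 0.3
0.011319424703614528
```

View pics/w3.png

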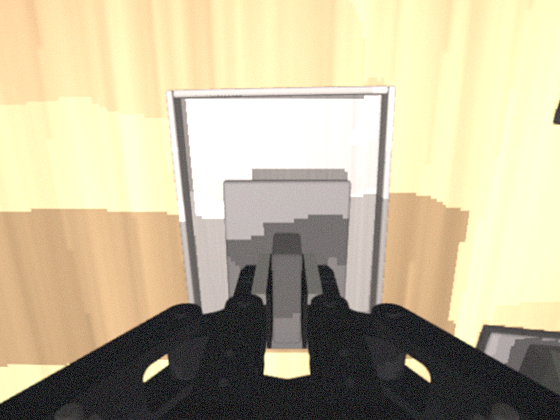

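View pics/t3.png

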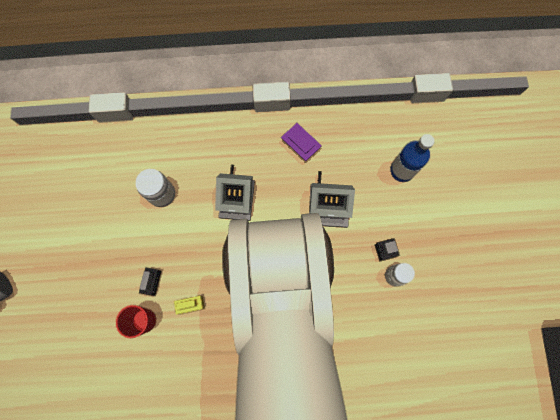

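```bash
python3 -m crank '[1,-4,25,0.005,0,0,1,-4,48,0.005,0,0,1,-4,48,0.005,0,0,1,-4,48,0.005,0,0]'; python3 -m crank '[0,0,2,0,0,0,0,0,4,0,0,0,0,0,4,0,0,0]'
```

```text
t: 4.6
tool_pos: [0.4331, 0.0078, 0.0198]
ee_rot: [-180.0, 0.0, 89.9]
ft_force: [-0.1, -0.2, -0.8]
finger_gap: 0.0112
t: 4.97
tool_pos: [0.4332, 0.0081, 0.0175]
ee_rot: [180.0, 0.0, 90.0]
ft_force: [-8.7, -0.5, 22.1]
finger_gap: 0.0115
```

```bash
python3 -m crank '[0,0,-1,0,0,0,0,0,-1,0,0,0]'; python3 -m crank '[0,0,0,0,0,0,0,0,0,0,0,0,0,0,-5,0,0,0,0,0,-40,0,0,0,0,0,-80,0,0,0]' 45;  python3 - <<'E'
from h import *
s=state();print(s); im=grab_frame('wrist'); cv2.imwrite('pics/w4.png',cv2.convertScaleAbs(im[:,:,::-1],alpha=1.4,beta=10))
p=np.array([.4655,.2999,.06]); 
for yaw in (-15,75,):
  rel([.4655,.2999,.16],toolR(yaw,False))
E
```

```text
t: 5.22
tool_pos: [0.4332, 0.008, 0.0175]
ee_rot: [-180.0, 0.0, 90.0]
ft_force: [-4.9, -1.3, 11.6]
finger_gap: 0.0109
t: 5.85
tool_pos: [0.4323, 0.0083, 0.0967]
ee_rot: [-179.8, 0.0, 90.0]
ft_force: [0.9, -0.1, -0.0]
finger_gap: 0.0451
(array([0.43232768, 0.0082724 , 0.09668656]), array([-1.79812302e+02,  3.23671610e-02,  8.99861206e+01]))
shift [291.6, 31.1, -57.6] rv [0.004, -0.0, 0.262] dist 299.0 deg 15.0
shift [291.6, 31.1, -57.6] rv [0.003, 0.003, -1.309] dist 299.0 deg 75.0
```

View pics/w4.png

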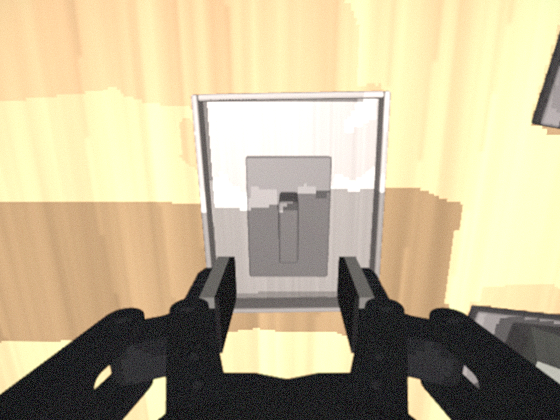

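```bash
python3 -m crank '[58,6,-30,0,0,-0.18,116,12,-50,0,0,-0.36,174,18,-58,0,0,-0.54,232,24,-65,0,0,-0.72,288,31,-75,0,0,-0.9]';python3 -m crank '[0,0,0,0,0,-0.18,0,0,0,0,0,-0.36,0,0,0,0,0,-0.41,0,0,0,0,0,-0.41]';  python3 - <<'E'
from h import *
s=state();print(s); im=grab_frame('wrist'); cv2.imwrite('pics/w5.png',cv2.convertScaleAbs(im[:,:,::-1],alpha=1.4,beta=10));np.save('w5.npy',im)
E
```

```text
t: 6.52
tool_pos: [0.4639, 0.2984, 0.1711]
ee_rot: [-179.9, -0.1, 141.9]
ft_force: [1.9, -0.7, 0.5]
finger_gap: 0.045
t: 7.02
tool_pos: [0.4641, 0.2964, 0.1708]
ee_rot: [-179.9, -0.1, 165.0]
ft_force: [0.0, 0.1, 0.6]
finger_gap: 0.0448
(array([0.46406247, 0.29639822, 0.17075935]), array([-1.79939308e+02, -1.08710656e-01,  1.65019678e+02]))
```

View pics/w5.png

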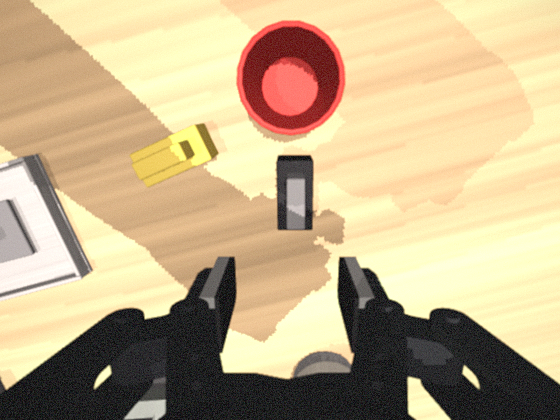

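```bash
python3 - <<'E'
import numpy as np,cv2
im=np.load('w5.npy')[:,:,::-1]
c=im[145:245,255:335]
cv2.imwrite('pics/w5z.png',cv2.convertScaleAbs(cv2.resize(c,None,fx=6,fy=6,interpolation=cv2.INTER_CUBIC),alpha=1.6,beta=20))
E
```

```text
(no output)
```

View pics/w5z.png

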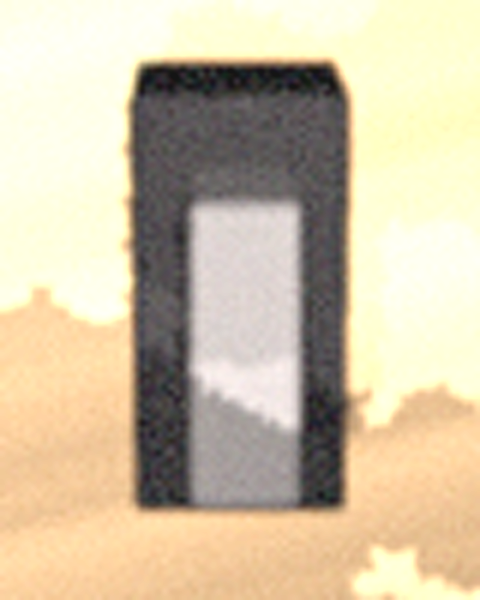

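```bash
python3 - <<'E'
from h import *
np.set_printoptions(precision=4,suppress=True)
c=cam('wrist',(np.array([0.46406247, 0.29639822, 0.17075935]), np.array([-1.79939308e+02, -1.08710656e-01,  1.65019678e+02])))
A=lambda p:np.array(p,float)/6-.417+[255,145]
r=onz(c,A([[189,203],[300,203],[300,507],[189,507]]),.06); m=r.mean(0)
b=onz(c,A([[133,100],[347,100],[345,507],[136,507]]),.034); mb=b.mean(0)
print(m,mb,r,b)
for q in (r,b):
  d=q[0]+q[1]-q[2]-q[3]; w=q[1]+q[2]-q[0]-q[3]
  print(np.linalg.norm(d)/2,np.linalg.norm(w)/2,np.degrees(np.arctan2(-d[1],-d[0])),np.degrees(np.arctan2(w[1],w[0])))
yaw=np.degrees(np.arctan2(-d[1],-d[0]))
print(yaw)
rel([m[0],m[1],.08],toolR(yaw+90,False))
rel([m[0],m[1],.036],toolR(yaw+90,False))
E
```

```text
[0.4641 0.3034 0.06  ] [0.4643 0.3033 0.034 ] [[0.4433 0.3018 0.06  ]
 [0.4468 0.3149 0.06  ]
 [0.4849 0.3052 0.06  ]
 [0.4813 0.2916 0.06  ]] [[0.4329 0.2968 0.034 ]
 [0.4403 0.3243 0.034 ]
 [0.4959 0.3103 0.034 ]
 [0.4883 0.2819 0.034 ]]
0.03935272249507835 0.01384954278264593 -14.589090275262938 75.03017880231094
0.05731427646319173 0.028899945419303356 -14.55506890304883 75.02953473633676
-14.55506890304883
shift [1.7, 6.9, 90.8] rv [-0.001, -0.002, -0.008] dist 91.0 deg 0.5
shift [1.6, 6.9, 134.8] rv [-0.001, -0.002, -0.008] dist 135.0 deg 0.5
```

```bash
python3 -m crank '[2,7,45,0,0,0,2,7,90,0,0,0,2,7,115,0,0,0,2,7,133,0,0,0,2,7,133,0,0,0]' 40 60;python3 -m crank '[0,0,0,0,0,0,0,0,0,0,0,0,0,0,0,0,0,0,0,0,0,0,0,0,0,0,0,0,0,0]' 0 60; python3 -m crank '[0,0,-20,0,0,0,0,0,-60,0,0,0,0,0,-90,0,0,0,0,0,-90,0,0,0]';  python3 - <<'E'
from h import *
s=state();print(s); im=grab_frame('wrist'); cv2.imwrite('pics/w6.png',cv2.convertScaleAbs(im[:,:,::-1],alpha=1.4,beta=10))
im=grab_frame('top'); cv2.imwrite('pics/t6.png',cv2.convertScaleAbs(im[:,:,::-1],alpha=1.4,beta=10))
D=dockR(-7); m=np.array([.6042,-.117,.08])+D[:,0]*.0014
rel(m+D[:,2]*.11,toolR(-7))
E
```

```text
t: 7.7
tool_pos: [0.4632, 0.3032, 0.037]
ee_rot: [-179.9, -0.2, 165.0]
ft_force: [-1.1, 0.3, 0.5]
finger_gap: 0.0398
t: 8.32
tool_pos: [0.4644, 0.304, 0.0393]
ee_rot: [180.0, -0.0, 165.0]
ft_force: [-0.3, 0.3, 6.2]
finger_gap: 0.0127
t: 8.82
tool_pos: [0.4649, 0.3043, 0.1304]
ee_rot: [179.9, 0.1, 165.0]
ft_force: [0.5, -0.7, -1.8]
finger_gap: 0.0129
(array([0.46492578, 0.304294  , 0.13037637]), array([1.79868738e+02, 6.54047585e-02, 1.65041504e+02]))
shift [-190.9, -377.5, -48.7] rv [-0.433, -0.375, 1.397] dist 426.0 deg 86.5
```

View pics/w6.png

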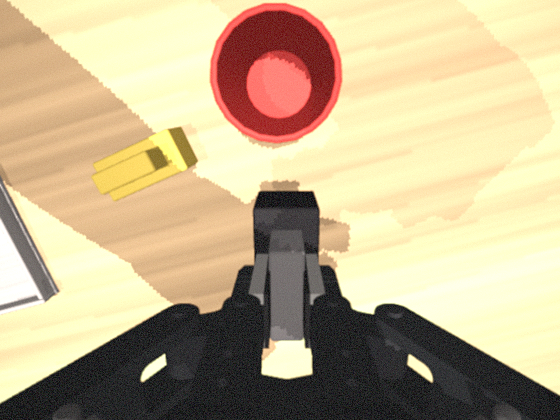

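View pics/t6.png

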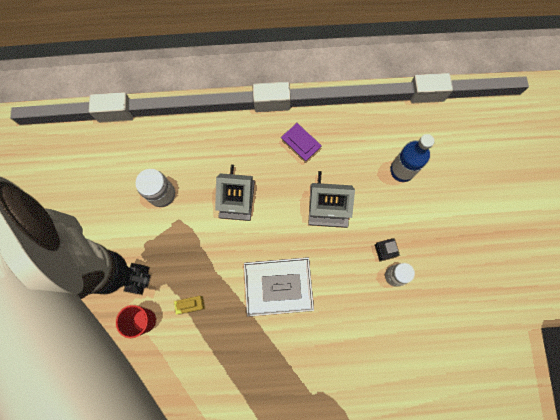

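```bash
python3 - <<'E'
from h import *
D=dockR(-7); m=np.array([.6042,-.117,.08])+D[:,0]*.0014
rel(m+D[:,2]*.15-D[:,1]*.05,toolR(-7))
E
```

```text
shift [-177.9, -429.8, -83.3] rv [-0.433, -0.375, 1.397] dist 473.0 deg 86.5
```

```bash
python3 -m crank '[-10,-20,-50,-0.05,-0.04,0.15,-28,-70,-83,-0.09,-0.08,0.3,-48,-120,-83,-0.14,-0.12,0.45,-68,-170,-83,-0.19,-0.17,0.6,-88,-220,-83,-0.24,-0.21,0.77]';python3 - <<'E'
from h import *
D=dockR(-7); m=np.array([.6042,-.117,.08])+D[:,0]*.0014
rel(m+D[:,2]*.15-D[:,1]*.05,toolR(-7))
E
```

```text
t: 9.55
tool_pos: [0.4916, 0.0666, 0.2092]
ee_rot: [163.2, 5.6, 119.4]
ft_force: [0.8, -0.7, -2.1]
finger_gap: 0.0126
shift [-210.8, -83.4, -5.0] rv [-0.191, -0.166, 0.622] dist 227.0 deg 38.4
```

```bash
python3 -m crank '[-50,-20,-1,-0.05,-0.04,0.16,-100,-40,-2,-0.1,-0.08,0.32,-150,-60,-4,-0.15,-0.13,0.48,-195,-78,-5,-0.19,-0.166,0.622,-195,-78,-5,-0.19,-0.166,0.622]';python3 -m crank '[0,0,0,0,0,0]';python3 - <<'E'
from h import *
D=dockR(-7); m=np.array([.6042,-.117,.08])+D[:,0]*.0014
rel(m+D[:,2]*.15-D[:,1]*.05,toolR(-7))
s=state();print(s[0].tolist(),s[1].tolist()); im=grab_frame('wrist');np.save('w7.npy',im); cv2.imwrite('pics/w7.png',cv2.convertScaleAbs(im[:,:,::-1],alpha=1.4,beta=10))
E
```

```text
t: 10.18
tool_pos: [0.5221, -0.1417, 0.2099]
ee_rot: [150.2, 0.0, 83.0]
ft_force: [0.6, 1.1, -2.2]
finger_gap: 0.0127
t: 10.3
tool_pos: [0.5226, -0.1391, 0.211]
ee_rot: [150.2, 0.1, 83.3]
ft_force: [0.4, -0.0, -2.2]
finger_gap: 0.0131
shift [-18.1, 3.6, 2.5] rv [-0.003, -0.002, 0.005] dist 19.0 deg 0.3
[0.5226465361826103, -0.13914525930968338, 0.21097829949063918] [150.1694721195866, 0.05765816915391823, 83.29476477872194]
```

View pics/w7.png

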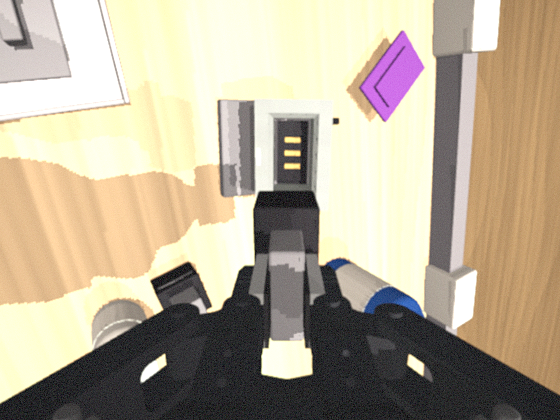

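```bash
python3 -m crank '[-30,0,0,0,0,0,-30,0,0,0,0,0,-30,0,0,0,0,0]';python3 - <<'E'
from h import *
s=state();print(s[0].tolist(),s[1].tolist()); im=grab_frame('wrist');np.save('w8.npy',im)
s=state();print(s[0].tolist(),s[1].tolist())
c=im[75:215,215:345,::-1]
cv2.imwrite('pics/w8z.png',cv2.convertScaleAbs(cv2.resize(c,None,fx=4,fy=4,interpolation=cv2.INTER_CUBIC),alpha=1.3))
E
```

```text
t: 10.72
tool_pos: [0.5198, -0.1683, 0.2122]
ee_rot: [150.1, 0.1, 83.3]
ft_force: [0.3, -0.6, -0.9]
finger_gap: 0.0124
[0.5197983693771795, -0.16828843942593694, 0.21219438441113317] [150.06921944077027, 0.057704621143336556, 83.32753486100378]
[0.5198432679179246, -0.16821676266839541, 0.21230055399299777] [150.05530013668925, 0.0619891794743354, 83.3390100115234]
```

View pics/w8z.png

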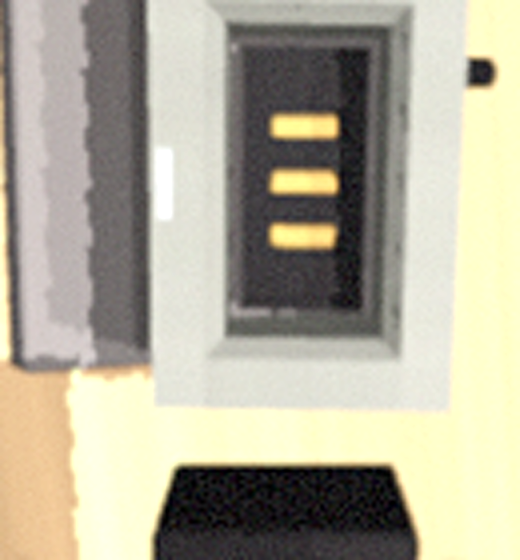

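```bash
python3 - <<'E'
from h import *
np.set_printoptions(precision=2,suppress=True)
c=cam('wrist',([0.5198, -0.16825, 0.21225],[150.062,.06,83.333]))
A=lambda p:np.array(p,float)/4-.375+[215,75]
o=A([[210,3],[412,8],[398,358],[208,354]]);i=A([[228,25],[392,27],[380,340],[226,336]]);f=A([[154,405],[450,409]])
for yaw in (-6,-7):
    D=dockR(yaw); m=np.array([.6042,-.117,.08])
    for _ in range(5):
        P=onplane(c,o,m,D[:,2]); m2=P.mean(0); m=m2*1.0
        m=onplane(c,[o.mean(0)],[0.605,-.117,.08],np.array([0,0,1.]))[0]
    print(yaw,'mouth',m.round(4), 'outer',((onplane(c,o,m,D[:,2])-m)@D*1000)[:,:2].tolist())
    I=onplane(c,i,m-D[:,2]*.004,D[:,2]);print('inner',((I-m)@D*1000)[:,:2].tolist(),'\nface',((onplane(c,f,m,D[:,2])-m)@D*1000)[:,:2])
E
```

```text
-6 mouth [ 0.61 -0.12  0.08] outer [[-19.113548801730055, 34.68077547642309], [21.1096128441204, 33.372508384395424], [19.178524138626653, -36.896384308099414], [-21.263119584138977, -35.66390234765236]]
inner [[-15.774756362531766, 30.722648740557567], [17.44369941133012, 30.034582271318218], [15.566468965369593, -33.639203876883705], [-17.53112178337063, -32.469634194604396]] 
face [[-33.16 -46.58]
 [ 30.52 -48.05]]
-7 mouth [ 0.61 -0.12  0.08] outer [[-19.651404644433935, 34.41076542874612], [20.62705544055709, 33.70924638437083], [19.708402921295225, -36.550028098878364], [-20.704093185966524, -35.93091215429862]]
inner [[-16.248428724669463, 30.532145214905977], [17.005868666193642, 30.345839380695825], [16.05338579668871, -33.32127712496138], [-17.026337226228684, -32.653929793978]] 
face [[-32.41 -46.99]
 [ 31.19 -47.5 ]]
```

```bash
python3 - <<'E'
from h import *
np.set_printoptions(precision=4,suppress=True)
c=cam('wrist',([0.5198, -0.16825, 0.21225],[150.062,.06,83.333]))
A=lambda p:np.array(p,float)/4-.375+[215,75]
o=A([[210,3],[412,8],[398,358],[208,354]]);i=A([[228,25],[392,27],[380,340],[226,336]])
D=dockR(-7.5);m=np.array([.605,-.117,.08])
for k in range(6):
    P=onplane(c,o,m,D[:,2]).mean(0); m=P+D[:,0]*(.08-P[2])/D[2,0]  # shift in-plane to z=.08
    I=onplane(c,i,m-D[:,2]*.004,D[:,2]).mean(0)+D[:,2]*.004
    # move plane along n so that centre height matches .08
    m=m+0*m; 
mo=onz(c,[o.mean(0)],.08)[0]
print('outer centroid z80',mo,'inner',onz(c,[i.mean(0)],.08-.0035)[0]+D[:,2]*.004)
x=((onplane(c,o,mo,D[:,2])-mo)@D)[:,:2]; print('in-plane mid',(x.max(0)+x.min(0))/2)
xi=((onplane(c,i,mo-D[:,2]*.004,D[:,2])-mo)@D)[:,:2]; print('in-plane mid',xi.mean(0), x.mean(0))
m=np.array([mo[0],mo[1],.08])+D[:,1]*x.mean(0)[1]
print('target m',m)
rel(m+D[:,2]*(.039+.012),toolR(-7.5))
E
```

```text
outer centroid z80 [ 0.6065 -0.1171  0.08  ] inner [ 0.6064 -0.1175  0.08  ]
in-plane mid [-0.     -0.0011]
in-plane mid [-0.     -0.0012] [ 0.     -0.0011]
target m [ 0.6063 -0.1181  0.08  ]
shift [60.2, 3.4, 103.6] rv [-0.001, -0.006, 0.013] dist 120.0 deg 0.8
```

```bash
python3 -m crank '[30,3,40,0,-0.003,0.006,60,3,75,0,-0.006,0.013,60,3,104,0,-0.006,0.013,60,3,104,0,-0.006,0.013,60,3,104,0,-0.006,0.013]' - 60;python3 -m crank '[0,0,0,0,0,0,0,0,0,0,0,0]';python3 - <<'E'
from h import *
D=dockR(-7.5);m=np.array([.6063,-.1181,.08])
rel(m+D[:,2]*(.039+.012),toolR(-7.5))
im=grab_frame('scene');c=im[180:270,190:290,::-1]; cv2.imwrite('pics/s9.png',cv2.convertScaleAbs(cv2.resize(c,None,fx=6,fy=6,interpolation=cv2.INTER_CUBIC),alpha=1.4,beta=10))
im=grab_frame('wrist'); cv2.imwrite('pics/w9.png',cv2.convertScaleAbs(im[:,:,::-1],alpha=1.4,beta=10))
rel(m+D[:,2]*(.039+.012),toolR(-7.5))
E
```

```text
t: 11.4
tool_pos: [0.581, -0.1159, 0.125]
ee_rot: [150.0, 0.0, 82.5]
ft_force: [-0.2, -0.3, -1.0]
finger_gap: 0.0128
t: 11.65
tool_pos: [0.5811, -0.1165, 0.1251]
ee_rot: [149.9, 0.0, 82.4]
ft_force: [-0.7, -0.1, -1.6]
finger_gap: 0.0129
shift [1.7, -0.7, 0.7] rv [0.001, 0.001, -0.001] dist 2.0 deg 0.1
shift [1.6, -0.3, 0.3] rv [0.0, 0.001, -0.001] dist 2.0 deg 0.1
```

View pics/s9.png

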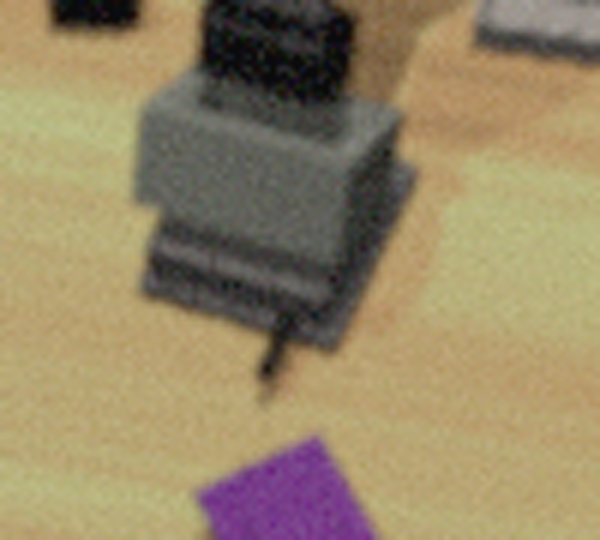

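View pics/w9.png

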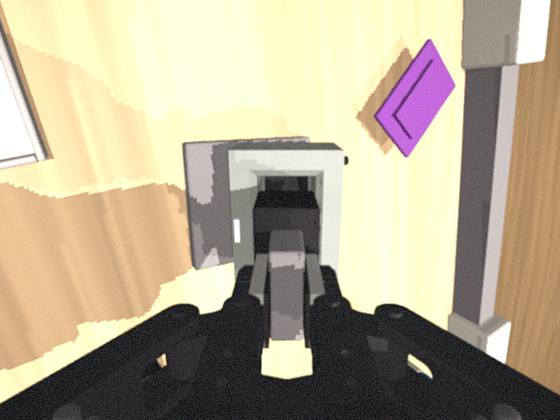

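```bash
python3 -m crank '[1.5,-0.5,6,0,0,0,1.5,-0.5,12,0,0,0,1.5,-0.5,16,0,0,0,1.5,-0.5,16,0,0,0]' - 60;python3 -m crank '[0,0,6,0,0,0,0,0,12,0,0,0,0,0,16,0,0,0,0,0,16,0,0,0]'
```

```text
t: 12.25
tool_pos: [0.5885, -0.1156, 0.109]
ee_rot: [150.1, -0.0, 82.4]
ft_force: [0.5, 0.3, -0.9]
finger_gap: 0.0125
t: 12.75
tool_pos: [0.5964, -0.1167, 0.0953]
ee_rot: [150.1, -0.0, 82.4]
ft_force: [-1.0, 0.7, -2.2]
finger_gap: 0.0128
```

```bash
python3 -m crank '[0,0,3,0,0,0,0,0,6,0,0,0,0,0,8,0,0,0,0,0,8,0,0,0]' - 80;python3 -m crank '[0,0,2,0,0,0,0,0,3,0,0,0,0,0,3,0,0,0]'; python3 - <<'E'
from h import *
D=dockR(-7.5);m=np.array([.6063,-.1181,.08]); p=state()[0]; print(((p-m)@D*1000).round(1))
E
```

```text
t: 13.25
tool_pos: [0.6005, -0.1172, 0.0889]
ee_rot: [150.0, -0.0, 82.4]
ft_force: [-0.8, -0.2, -1.4]
finger_gap: 0.0122
t: 13.62
tool_pos: [0.6019, -0.1174, 0.0865]
ee_rot: [150.0, 0.0, 82.4]
ft_force: [-4.9, 0.9, 2.7]
finger_gap: 0.0123
[-0.6  0.1  7.9]
```

```bash
python3 -m crank '[0,0,2,0,0,0,0,0,2,0,0,0]'; python3 -m crank '[0,0,2,0,0,0,0,0,2,0,0,0]';python3 -m crank '[0,0,2,0,0,0,0,0,2,0,0,0]'; python3 - <<'E'
from h import *
D=dockR(-7.5);m=np.array([.6063,-.1181,.08]); p=state()[0]; print(((p-m)@D*1000).round(1))
E
```

```text
t: 13.88
tool_pos: [0.6029, -0.1176, 0.0848]
ee_rot: [150.0, 0.0, 82.4]
ft_force: [-4.6, 0.6, 2.8]
finger_gap: 0.012
t: 14.12
tool_pos: [0.6035, -0.1177, 0.0841]
ee_rot: [150.0, 0.0, 82.4]
ft_force: [-19.0, 3.4, 15.5]
finger_gap: 0.012
t: 14.38
tool_pos: [0.6039, -0.1178, 0.084]
ee_rot: [150.0, 0.0, 82.4]
ft_force: [-42.3, 6.2, 34.5]
finger_gap: 0.0122
[-0.1  0.   4.7]
```

```bash
python3 -m crank '[0,0,-3,0,0,0,0,0,-3,0,0,0]'; python3 -m crank '[0,0,0,0,0,0,0,0,0,0,0,0,0,0,-30,0,0,0,-30,0,-80,0,0,0,-60,0,-100,0,0,0]' 40; python3 -m crank '[0,0,0,0,0,0,0,0,0,0,0,0]'; python3 - <<'E'
from h import *
s=state();print(s[0].tolist(),s[1].tolist()); im=grab_frame('wrist');np.save('w10.npy',im); cv2.imwrite('pics/w10.png',cv2.convertScaleAbs(im[:,:,::-1],alpha=1.4,beta=10))
im=grab_frame('top');c=im[150:250,290:380,::-1]; cv2.imwrite('pics/t10.png',cv2.convertScaleAbs(cv2.resize(c,None,fx=6,fy=6,interpolation=cv2.INTER_CUBIC),alpha=1.5,beta=10))
im=grab_frame('scene');c=im[180:270,190:290,::-1]; cv2.imwrite('pics/s10.png',cv2.convertScaleAbs(cv2.resize(c,None,fx=6,fy=6,interpolation=cv2.INTER_CUBIC),alpha=1.5,beta=10))
E
```

```text
t: 14.62
tool_pos: [0.6037, -0.1177, 0.0843]
ee_rot: [150.0, 0.0, 82.4]
ft_force: [-8.7, 0.6, 8.7]
finger_gap: 0.0123
t: 15.25
tool_pos: [0.5461, -0.171, 0.1735]
ee_rot: [149.8, 0.0, 82.5]
ft_force: [1.3, -0.3, -0.9]
finger_gap: 0.0395
t: 15.5
tool_pos: [0.546, -0.1704, 0.1694]
ee_rot: [150.1, -0.0, 82.4]
ft_force: [0.5, 0.8, 0.1]
finger_gap: 0.0405
[0.545959160463621, -0.17036240781097625, 0.1694307564053509] [150.08649991470153, -0.022870277458574107, 82.41825836641317]
```

View pics/w10.png

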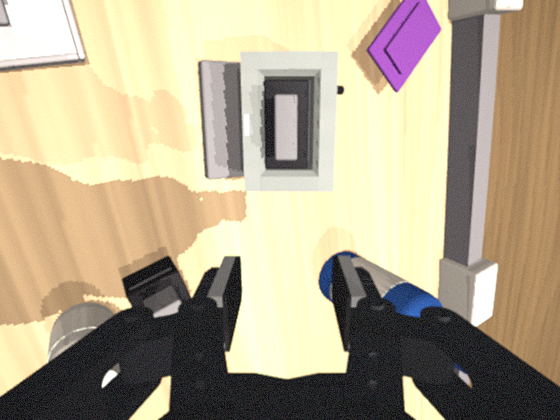

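View pics/s10.png

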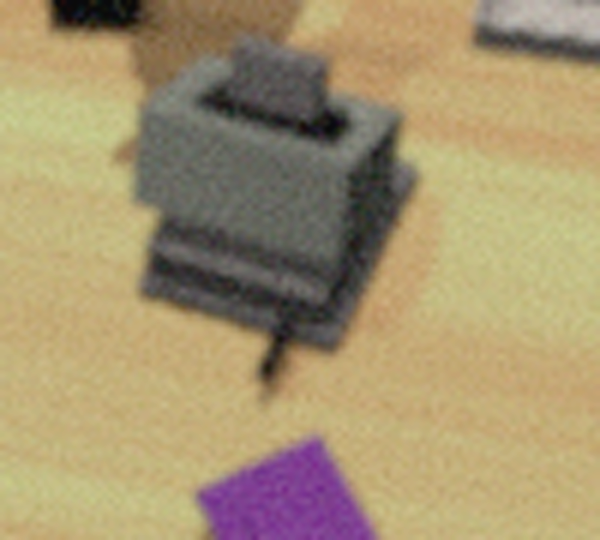

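View pics/t10.png

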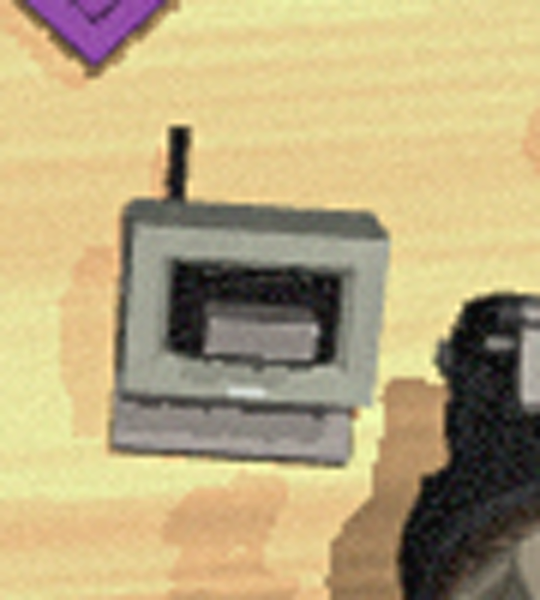

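```bash
python3 - <<'E'
import numpy as np,cv2
im=np.load('w10.npy')[:,:,::-1]
c=im[45:195,235:345]
cv2.imwrite('pics/w10z.png',cv2.convertScaleAbs(cv2.resize(c,None,fx=5,fy=5,interpolation=cv2.INTER_CUBIC),alpha=1.9,beta=20)[:,:])
E
```

```text
(no output)
```

View pics/w10z.png

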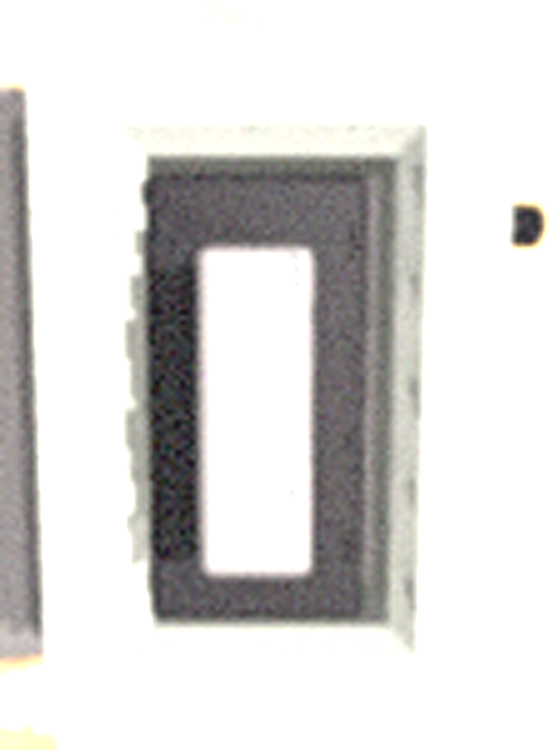

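```bash
python3 - <<'E'
from h import *
np.set_printoptions(precision=1,suppress=True)
c=cam('wrist',([0.54596, -0.17036, 0.16943],[150.086,-.023,82.418]))
A=lambda p:np.array(p,float)/5-.4+[235,45]
D=dockR(-7.5);m=np.array([.6063,-.1181,.08])
def q(p,h): return ((onplane(c,A(p),m+D[:,2]*h/1000,D[:,2])-m)@D*1000)[:,:2]
sh=[[150,178],[362,178],[358,617],[154,619]];rb=[[204,247],[310,247],[310,573],[204,575]]
print('outer mouth',q([[130,127],[425,127],[412,650],[135,650]],0).tolist())
print('inner -4',q([[148,157],[390,157],[385,625],[152,625]],-4).tolist())
for h in (-4,0,4): print(h,'sh',q(sh,h).tolist(),q(sh,h).mean(0)); 
for h in (22,26,30,34): print(h,'rib',q(rb,h).tolist(),q(rb,h).mean(0))
E
```

```text
outer mouth [[-18.84105925824691, 35.20782773515994], [20.01963971592815, 35.161546626829086], [19.851142443468493, -34.759106801505325], [-19.602392777277785, -34.71535752355896]]
inner -4 [[-16.77687075801953, 31.76929067158757], [15.753108426669659, 31.72723168795695], [16.223196998730963, -31.870109521158366], [-17.365530997542663, -31.83196658032753]]
-4 sh [[-16.554780128415047, 29.09155401253638], [12.026151861256036, 29.050264020673524], [12.313870043353836, -30.703973535058257], [-17.061512992223708, -30.959608115202855]] [-2.3 -0.9]
0 sh [[-16.316856046727498, 28.82793609434646], [11.80775625518769, 28.787305333477228], [12.090880763745982, -30.01290332517813], [-16.815498475197185, -30.264456474674024]] [-2.3 -0.7]
4 sh [[-16.078931965039992, 28.564318176156537], [11.589360649119332, 28.524346646280932], [11.867891484138083, -29.321833115298055], [-16.56948395817072, -29.569304834145225]] [-2.3 -0.5]
22 rib [[-8.558752141192894, 19.383606388585818], [4.37393045987704, 19.365557418394143], [4.633074757022199, -20.519155870212696], [-8.950957399040858, -20.7595475438864]] [-2.1 -0.6]
26 rib [[-8.435724034117523, 19.26240647231071], [4.266567338412478, 19.244679038226], [4.521095070315268, -19.92950199825844], [-8.82094229213087, -20.16561117813435]] [-2.1 -0.4]
30 rib [[-8.31269592704225, 19.141206556035584], [4.1592042169479, 19.123800658057863], [4.409115383608163, -19.33984812630422], [-8.690927185220906, -19.57167481238227]] [-2.1 -0.2]
34 rib [[-8.189667819966953, 19.02000663976046], [4.05184109548342, 19.002922277889734], [4.297135696901135, -18.750194254349974], [-8.560912078310924, -18.97773844663019]] [-2.1  0.1]
```

```bash
python3 -m crank '[50,0,0,0,0,0,100,0,0,0,0,0,120,0,0,0,0,0,120,0,0,0,0,0,120,0,0,0,0,0]'; python3 - <<'E'
from h import *
s=state();print(s[0].tolist(),s[1].tolist()); im=grab_frame('wrist');np.save('w11.npy',im); cv2.imwrite('pics/w11.png',cv2.convertScaleAbs(im[:,:,::-1],alpha=1.4,beta=10))
s=state();print(s[0].tolist(),s[1].tolist())
E
```

```text
t: 16.27
tool_pos: [0.5617, -0.0516, 0.1698]
ee_rot: [150.1, 0.0, 82.5]
ft_force: [-0.7, 0.6, 0.0]
finger_gap: 0.0401
[0.561720730136937, -0.05156755843320846, 0.16982590914145151] [150.07483600706462, 0.010724738497443842, 82.474326494449]
[0.5617088894271902, -0.051988353681078264, 0.16994849369348275] [150.0653098160248, 0.00888935123770734, 82.42676185023194]
```

View pics/w11.png

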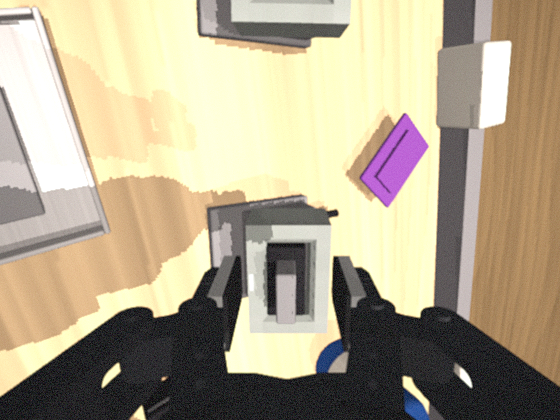

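```bash
python3 - <<'E'
import numpy as np,cv2
im=np.load('w11.npy')[:,:,::-1]
c=im[210:340,235:340]
cv2.imwrite('pics/w11z.png',cv2.convertScaleAbs(cv2.resize(c,None,fx=5,fy=5,interpolation=cv2.INTER_CUBIC),alpha=1.7,beta=10))
im=np.load('w10.npy')[:,:,::-1]
c=im[45:195,235:345]
cv2.imwrite('pics/w10y.png',cv2.convertScaleAbs(cv2.resize(c,None,fx=5,fy=5,interpolation=cv2.INTER_CUBIC),alpha=1.2,beta=0))
E
```

```text
(no output)
```

View pics/w11z.png

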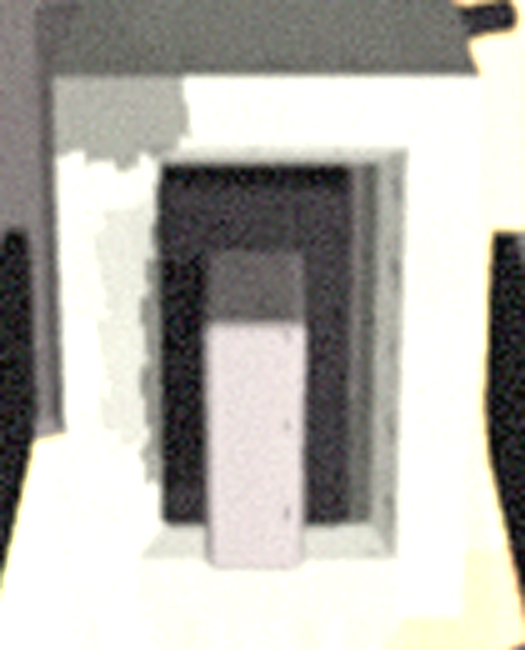

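View pics/w10y.png

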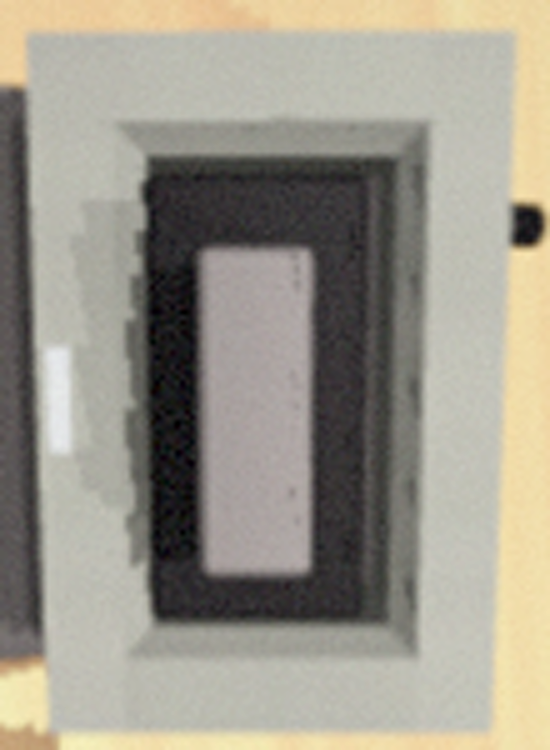

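```bash
python3 - <<'E'
from h import *
np.set_printoptions(precision=1,suppress=True)
c1=cam('wrist',([0.54596, -0.17036, 0.16943],[150.086,-.023,82.418]))
c2=cam('wrist',([0.56172,-.0518,.16988],[150.07,.01,82.45]))
A=lambda p:np.array(p,float)/5-.4+[235,45]
B=lambda p:np.array(p,float)/5-.4+[235,210]
D=dockR(-7.5);m=np.array([.6063,-.1181,.08])
pts={'faceTL':((28,33),(52,75)),'faceTR':((515,36),(480,75)),'mouthBL':((130,655),(145,557)),'mouthBR':((415,655),(395,555)),'mouthTR':((430,124),(405,150)),
'ribTL':((203,247),(206,323)),'ribTR':((311,247),(306,323)),'ribBR':((311,575),(303,566)),'ribBL':((205,575),(209,567)),'shTR':((362,178),(350,168)), 'shBR':((358,618),(352,522)),'innerBR':((388,622),(372,524))}
for k,(a,b) in pts.items():
    t=tri(c1,A([a]),c2,B([b]))[0]; print(k,((t[:3]-m)@D*1000),'gap %.1f'%(t[3]*1000))
E
```

```text
faceTL [-32.2  46.9  -0.7] gap 0.5
faceTR [31.6 46.6 -1.6] gap 0.2
mouthBL [-20.2 -35.3   0.6] gap 0.2
mouthBR [ 20.4 -35.5  -0.3] gap 0.2
mouthTR [20.5 35.5  0.8] gap 0.3
ribTL [-8.8 19.3 25.3] gap 0.4
ribTR [ 4.7 19.3 25.3] gap 0.6
ribBR [  4.8 -20.4  24.8] gap 0.1
ribBL [ -8.8 -20.3  25.1] gap 0.2
shTR [12.4 29.3 -7.4] gap 0.3
shBR [ 12.9 -30.5  -2.1] gap 1.3
innerBR [ 16.7 -31.2  -2.5] gap 0.3
```

```bash
python3 - <<'E'
from h import *
s=sense(); print(s['joint_positions'].round(1),s['t'])
R=Ro.from_euler('z',8.2,degrees=True).as_matrix(); R=np.c_[R[:,0],-R[:,1],-R[:,2]]
rel([.502,-.244,.17],R)
E
```

```text
[ -4.5 -23.9 -28.1  55.9  -1.5  92.6] 16.325
shift [-198.2, -29.4, -16.9] rv [0.447, -0.338, 1.264] dist 201.0 deg 79.2
```

```bash
python3 - <<'E'
from h import *
R=Ro.from_euler('z',188.2,degrees=True).as_matrix(); R=np.c_[R[:,0],-R[:,1],-R[:,2]]
rel([.502,-.244,.18],R)
E
```

```text
shift [-198.2, -24.4, -25.6] rv [0.364, 0.481, -1.799] dist 201.0 deg 108.7
```

```bash
python3 -m crank '[-40,-5,-25,0.06,0.08,-0.18,-80,-10,-40,0.1,0.14,-0.36,-120,-15,-40,0.14,0.2,-0.54,-160,-20,-30,0.18,0.24,-0.72,-198,-24,-26,0.21,0.28,-0.9]' 45; python3 - <<'E'
from h import *
R=Ro.from_euler('z',188.2,degrees=True).as_matrix(); R=np.c_[R[:,0],-R[:,1],-R[:,2]]
rel([.502,-.244,.18],R)
E
```

```text
t: 16.95
tool_pos: [0.5013, -0.2462, 0.1803]
ee_rot: [164.5, 4.8, 132.5]
ft_force: [-0.3, 0.3, -0.6]
finger_gap: 0.0447
shift [1.2, 1.9, 0.7] rv [0.209, 0.208, -0.955] dist 2.0 deg 57.3
```

```bash
python3 -m crank '[0,0,0,0.04,0.04,-0.18,0,0,0,0.08,0.08,-0.36,0,0,0,0.12,0.12,-0.54,0,0,0,0.16,0.16,-0.72,0,0,0,0.19,0.19,-0.87]';  python3 - <<'E'
from h import *
R=Ro.from_euler('z',188.2,degrees=True).as_matrix(); R=np.c_[R[:,0],-R[:,1],-R[:,2]]
rel([.502,-.244,.18],R)
E
```

```text
t: 17.58
tool_pos: [0.5021, -0.2445, 0.1805]
ee_rot: [178.9, 1.0, -176.6]
ft_force: [-1.1, -0.5, -0.0]
finger_gap: 0.0451
shift [0.0, 0.5, 0.5] rv [0.019, 0.018, -0.084] dist 1.0 deg 5.1
```

```bash
python3 -m crank '[0,0,0,0.02,0.02,-0.08,0,0,0,0.02,0.02,-0.08]';  python3 - <<'E'
from h import *
s=state();print(s[0].tolist(),s[1].tolist()); im=grab_frame('wrist');np.save('w12.npy',im); 
s=state();print(s[0].tolist(),s[1].tolist())
cv2.imwrite('pics/w12.png',cv2.convertScaleAbs(im[:,:,::-1],alpha=1.4,beta=10))
c=im[120:250,230:350,::-1]
cv2.imwrite('pics/w12z.png',cv2.convertScaleAbs(cv2.resize(c,None,fx=4,fy=4,interpolation=cv2.INTER_CUBIC),alpha=1.7,beta=10))
E
```

```text
t: 17.82
tool_pos: [0.5022, -0.2439, 0.1805]
ee_rot: [-180.0, -0.0, -172.3]
ft_force: [-0.5, 0.3, -0.2]
finger_gap: 0.045
[0.5022311050686799, -0.24394002491130434, 0.1805493911584108] [-179.99120607545083, -0.04566049933797467, -172.3436260596956]
[0.5021431656638204, -0.24395663355443153, 0.1806512297906784] [179.99796771724098, -0.023667976743999158, -172.42129797124028]
```

View pics/w12.png

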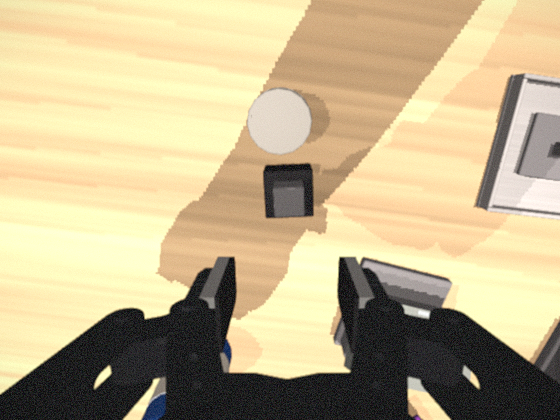

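View pics/w12z.png

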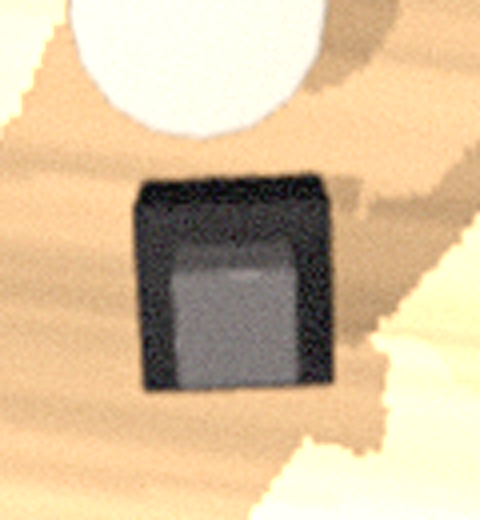

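```bash
python3 - <<'E'
from h import *
np.set_printoptions(precision=4,suppress=True)
c=cam('wrist',([0.50218, -0.24395, 0.1806],[180,-.03,-172.4]))
A=lambda p:np.array(p,float)/4-.375+[230,120]
r=onz(c,A([[173,271],[296,268],[299,384],[178,388]]),.06); b=onz(c,A([[136,207],[327,202],[333,382],[144,389]]),.034)
for q in (r,b):
  d=q[0]+q[1]-q[2]-q[3]; w=q[1]+q[2]-q[0]-q[3]
  print(q.mean(0),np.linalg.norm(d)/2,np.linalg.norm(w)/2,np.degrees(np.arctan2(d[1],d[0])),np.degrees(np.arctan2(w[1],w[0])))
print('jar',onz(c,[[280,121]],.085))
m=r.mean(0)
R=Ro.from_euler('z',189.5,degrees=True).as_matrix(); R=np.c_[R[:,0],-R[:,1],-R[:,2]]
rel([m[0],m[1],.039],R)
E
```

```text
[ 0.5011 -0.2419  0.06  ] 0.023426531202986364 0.023674736803069023 -170.41482671377827 99.3042698714775
[ 0.5012 -0.242   0.034 ] 0.039482273780893196 0.04026294627171015 -170.18216563229853 99.4686789845372
jar [[ 0.4405 -0.256   0.085 ]]
shift [0.7, 2.2, 141.7] rv [0.0, -0.0, -0.034] dist 142.0 deg 1.9
```

```bash
python3 -m crank '[1,2,50,0,0,-0.034,1,2,100,0,0,-0.034,1,2,125,0,0,-0.034,1,2,140,0,0,-0.034,1,2,140,0,0,-0.034]' 50 70;python3 -m crank '[0,0,0,0,0,0,0,0,0,0,0,0,0,0,0,0,0,0,0,0,0,0,0,0,0,0,0,0,0,0]' 0 70; python3 - <<'E'
from h import *
D=dockR(-6); m=np.array([.64,.1,.08])
R=np.c_[-D[:,0],D[:,1],-D[:,2]]
print(np.linalg.det(R))
rel(m+D[:,2]*.16,R)
E
```

```text
t: 18.5
tool_pos: [0.5005, -0.2419, 0.0405]
ee_rot: [180.0, -0.1, -170.4]
ft_force: [0.5, -0.6, -0.2]
finger_gap: 0.0503
t: 19.12
tool_pos: [0.5019, -0.2422, 0.0426]
ee_rot: [-179.9, 0.1, -170.3]
ft_force: [-0.5, -1.4, 6.7]
finger_gap: 0.0224
0.9999999999999994
shift [-116.9, 335.3, -176.6] rv [0.069, -0.518, 0.268] dist 397.0 deg 33.7
```

```bash
python3 -m crank '[0,0,-30,0,0,0,0,0,-80,0,0,0,0,10,-130,0,0,0,0,60,-160,0,0,0,-20,110,-160,0,-0.15,0.06]';python3 - <<'E'
from h import *
D=dockR(-6); m=np.array([.641,.099,.08])
R=np.c_[-D[:,0],D[:,1],-D[:,2]]
rel(m+D[:,2]*.15+D[:,0]*.06,R)
E
```

```text
t: 19.75
tool_pos: [0.504, -0.1288, 0.2034]
ee_rot: [179.8, 8.8, -173.9]
ft_force: [0.3, 0.7, -1.3]
finger_gap: 0.0224
shift [-142.0, 216.8, -14.1] rv [0.075, -0.368, 0.2] dist 260.0 deg 24.4
```

```bash
python3 -m crank '[-30,50,-3,0.02,-0.08,0.04,-60,100,-6,0.04,-0.16,0.08,-90,150,-9,0.05,-0.25,0.13,-125,195,-12,0.07,-0.33,0.18,-135,200,-14,0.075,-0.36,0.2]';python3 -m crank '[0,0,0,0,0,0,0,0,0,0,0,0]';python3 - <<'E'
from h import *
s=state();print(s[0].tolist(),s[1].tolist()); im=grab_frame('wrist');np.save('w13.npy',im); 
s=state();print(s[0].tolist(),s[1].tolist())
cv2.imwrite('pics/w13.png',cv2.convertScaleAbs(im[:,:,::-1],alpha=1.4,beta=10))
E
```

```text
t: 20.38
tool_pos: [0.6112, 0.0866, 0.2358]
ee_rot: [-179.9, 29.3, 174.3]
ft_force: [-0.9, -0.6, -2.3]
finger_gap: 0.0224
t: 20.62
tool_pos: [0.6108, 0.0821, 0.2353]
ee_rot: [-179.8, 29.2, 174.1]
ft_force: [0.1, -0.7, -1.9]
finger_gap: 0.0223
[0.6107641761435717, 0.08212321799696734, 0.2353341735448101] [-179.81947344936614, 29.175758782649815, 174.13124566560074]
[0.6108910422804954, 0.08195251046345398, 0.2354486170010211] [-179.82781949947866, 29.19404255662882, 174.10117106958188]
```

View pics/w13.png

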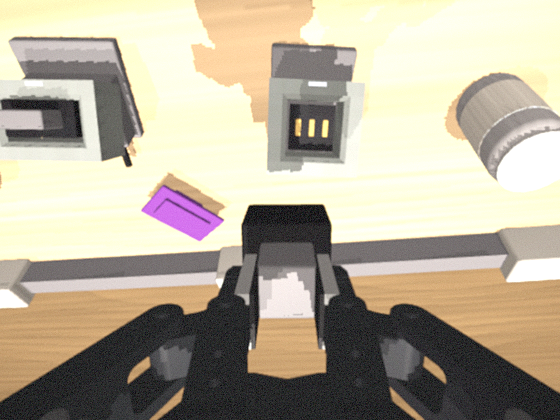

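```bash
python3 - <<'E'
import numpy as np,cv2
im=np.load('w13.npy')[:,:,::-1]
c=im[70:180,255:375]
cv2.imwrite('pics/w13z.png',cv2.convertScaleAbs(cv2.resize(c,None,fx=5,fy=5,interpolation=cv2.INTER_CUBIC),alpha=1.2,beta=0))
E
```

```text
(no output)
```

View pics/w13z.png

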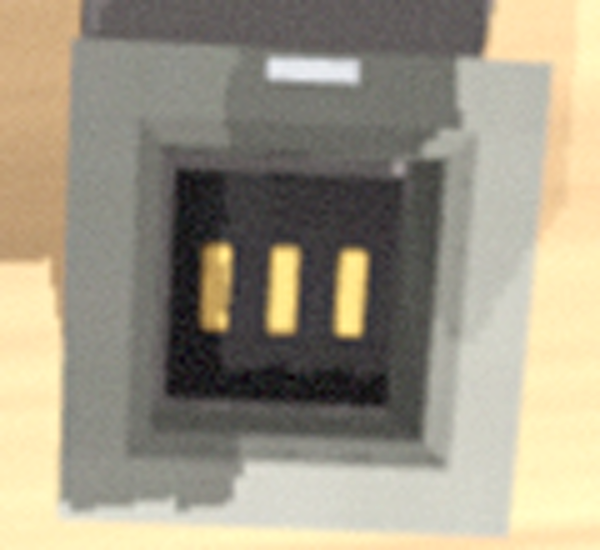

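```bash
python3 - <<'E'
from h import *
np.set_printoptions(precision=1,suppress=True)
c=cam('wrist',([0.61083,.08204,.2354],[-179.823,29.185,174.116]))
A=lambda p:np.array(p,float)/5-.4+[255,70]
o=A([[143,118],[478,130],[448,467],[127,458]]);f=A([[72,38],[552,63],[508,533],[60,517]]);i=A([[163,147],[442,156],[422,440],[152,432]])
for yaw in (-8,-9,-10,-11):
    D=dockR(yaw);mo=onz(c,[o.mean(0)],.08)[0]
    for _ in range(3):
        x=(onplane(c,o,mo,D[:,2])-mo)@D; mo=mo+D[:,:2]@x.mean(0)[:2]; mo=mo+D[:,2]*((.08-mo[2])/D[2,2])
    q=lambda p,h:((onplane(c,p,mo+D[:,2]*h,D[:,2])-mo)@D*1000)[:,:2]
    print(yaw,mo.round(4),'o',q(o,0).tolist(),'f',q(f,0).tolist(),q(f,0).mean(0),'i',q(i,-.004).tolist(),q(i,-.004).mean(0))
E
```

```text
-8 [0.6 0.1 0.1] o [[-26.830660405361755, -26.07907625715694], [-26.84255780944997, 26.993899146388305], [26.765913137988083, 26.207859530015696], [26.907348921788525, -27.12259134574828]] f [[-38.39823197250036, -37.490458470991435], [-37.339115410379584, 37.886464904580905], [37.53908617572441, 37.161909574098146], [37.0856870832613, -38.017436735424276]] [-0.3 -0.1] i [[-22.677131940687126, -22.722872153713087], [-22.81842622235151, 22.235793584249876], [22.922290384132232, 22.22985156576319], [22.988227608578097, -23.065952869334982]] [ 0.1 -0.3]
-9 [0.6 0.1 0.1] o [[-26.422015539657025, -26.504776829770083], [-27.258623689305665, 26.608488798531024], [26.398395900934577, 26.632187705958117], [27.28228297227892, -26.735805966967078]] f [[-37.79809171384174, -38.077318984127935], [-37.93542735497052, 37.37139893588712], [37.02976424202013, 37.77881675960787], [37.599346521662625, -37.46404413654549]] [-0.3 -0.1] i [[-22.324274075496454, -23.053348737731564], [-23.158423079277842, 21.935214582800846], [22.607489594613163, 22.62159082514204], [23.30998810923594, -22.70641632406579]]
[... 418 characters left out ...]
2870404], [-23.494289226061355, 21.63063404924267], [22.28668295329319, 23.01122936938585], [23.62673710603535, -22.34412034700682]] [ 0.1 -0.3]
-11 [0.6 0.1 0.1] o [[-25.58493890137301, -27.3433018726964], [-28.074747723299442, 25.822585763992773], [25.643705580769872, 27.473774198980653], [28.01601206803298, -25.952964115191538]] f [[-36.57058193716188, -39.23068973019751], [-39.10689106911641, 36.31880647243808], [35.982730391470746, 39.004604115107284], [38.60363551886037, -36.345807473204886]] [-0.3 -0.1] i [[-21.60321884042618, -23.703479185430343], [-23.825973075945427, 21.322054639711467], [21.959851903215938, 23.398739709624323], [23.93846307183132, -21.979078776308185]] [ 0.1 -0.2]
```

```bash
cat >> h.py <<'E'
def sqR(yaw):
    D=dockR(yaw); return np.c_[-D[:,0],D[:,1],-D[:,2]]
E
python3 - <<'E'
from h import *
c=cam('wrist',([0.61083,.08204,.2354],[-179.823,29.185,174.116]))
A=lambda p:np.array(p,float)/5-.4+[255,70]
o=A([[143,118],[478,130],[448,467],[127,458]])
D=dockR(-8.5);mo=onz(c,[o.mean(0)],.08)[0]
for _ in range(3):
        x=(onplane(c,o,mo,D[:,2])-mo)@D; mo=mo+D[:,:2]@x.mean(0)[:2]; mo=mo+D[:,2]*((.08-mo[2])/D[2,2])
print(mo.tolist()); np.save('sqm.npy',mo)
R=sqR(-8.5)
rel(mo+D[:,2]*(.0426+.012)-R[:,0]*.0008,R)
E
```

```text
[0.637418201092267, 0.1018955483332046, 0.08]
shift [54.5, 24.1, 92.9] rv [0.019, -0.014, 0.039] dist 110.0 deg 2.6
```

```bash
python3 -m crank '[27,12,30,0.01,-0.007,0.02,54,24,60,0.019,-0.014,0.039,54,24,93,0.019,-0.014,0.039,54,24,93,0.019,-0.014,0.039,54,24,93,0.019,-0.014,0.039]';python3 -m crank '[0,0,0,0,0,0,0,0,0,0,0,0]';python3 - <<'E'
from h import *
m=np.load('sqm.npy');D=dockR(-8.5);R=sqR(-8.5)
rel(m+D[:,2]*(.0426+.012)-R[:,0]*.0008,R)
im=grab_frame('wrist'); cv2.imwrite('pics/w14.png',cv2.convertScaleAbs(im[:,:,::-1],alpha=1.4,beta=10))
rel(m+D[:,2]*(.0426+.012)-R[:,0]*.0008,R)
E
```

```text
t: 21.3
tool_pos: [0.6123, 0.1063, 0.1294]
ee_rot: [179.9, 30.1, 171.5]
ft_force: [0.2, 0.1, -0.2]
finger_gap: 0.0224
t: 21.55
tool_pos: [0.6123, 0.107, 0.1293]
ee_rot: [179.9, 30.1, 171.6]
ft_force: [-0.3, -0.3, -1.6]
finger_gap: 0.0226
shift [1.7, -1.3, 0.9] rv [0.002, 0.002, 0.001] dist 2.0 deg 0.2
shift [1.4, -1.4, 0.7] rv [0.002, 0.002, 0.001] dist 2.0 deg 0.2
```

View pics/w14.png

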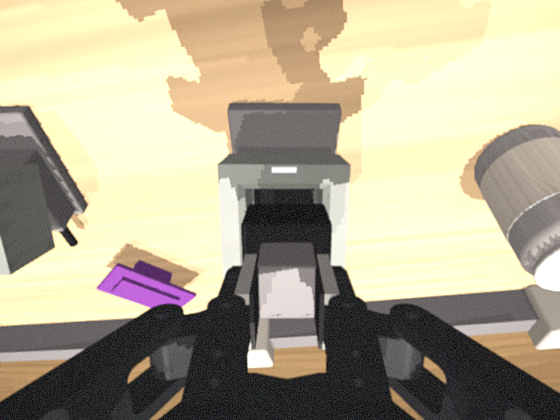

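```bash
python3 -m crank '[1.5,-1.4,6,0,0,0,1.5,-1.4,12,0,0,0,1.5,-1.4,17,0,0,0,1.5,-1.4,17,0,0,0]' - 80;python3 -m crank '[0,0,6,0,0,0,0,0,12,0,0,0,0,0,16,0,0,0,0,0,16,0,0,0]'; python3 - <<'E'
from h import *
m=np.load('sqm.npy');D=dockR(-8.5); p=state()[0]; print(((p-m)@D*1000).round(1))
E
```

```text
t: 22.1
tool_pos: [0.6187, 0.1045, 0.1116]
ee_rot: [180.0, 30.0, 171.6]
ft_force: [0.8, -1.0, -1.2]
finger_gap: 0.0221
t: 22.6
tool_pos: [0.6267, 0.1033, 0.098]
ee_rot: [180.0, 30.0, 171.6]
ft_force: [-0.3, -0.6, -2.0]
finger_gap: 0.0219
[-0.4 -0.2 21. ]
```

```bash
python3 -m crank '[0,0,3,0,0,0,0,0,6,0,0,0,0,0,6,0,0,0]';python3 -m crank '[0,0,2,0,0,0,0,0,4,0,0,0,0,0,4,0,0,0]';python3 -m crank '[0,0,2,0,0,0,0,0,2,0,0,0]'; python3 - <<'E'
from h import *
m=np.load('sqm.npy');D=dockR(-8.5); p=state()[0]; print(((p-m)@D*1000).round(1))
E
```

```text
t: 22.98
tool_pos: [0.6298, 0.1029, 0.0932]
ee_rot: [180.0, 30.0, 171.6]
ft_force: [0.1, -0.9, -1.5]
finger_gap: 0.0219
t: 23.35
tool_pos: [0.6317, 0.1027, 0.0902]
ee_rot: [180.0, 30.1, 171.6]
ft_force: [-3.2, 0.4, 2.1]
finger_gap: 0.0221
t: 23.6
tool_pos: [0.6327, 0.1025, 0.0884]
ee_rot: [180.0, 30.1, 171.6]
ft_force: [-4.6, 0.4, 2.7]
finger_gap: 0.022
[ 0.1 -0.1  9.7]
```

```bash
python3 -m crank '[0,0,1.5,0,0,0,0,0,1.5,0,0,0]';python3 -m crank '[0,0,1.5,0,0,0,0,0,1.5,0,0,0]';python3 -m crank '[0,0,1.5,0,0,0,0,0,1.5,0,0,0]';  python3 - <<'E'
from h import *
m=np.load('sqm.npy');D=dockR(-8.5); p=state()[0]; print(((p-m)@D*1000).round(1))
E
```

```text
t: 23.85
tool_pos: [0.6334, 0.1025, 0.0872]
ee_rot: [180.0, 30.1, 171.6]
ft_force: [-4.7, 0.3, 2.8]
finger_gap: 0.0221
t: 24.1
tool_pos: [0.6338, 0.1025, 0.0872]
ee_rot: [180.0, 30.1, 171.6]
ft_force: [-19.9, -0.1, 16.5]
finger_gap: 0.0222
t: 24.35
tool_pos: [0.6341, 0.1025, 0.0872]
ee_rot: [180.0, 30.1, 171.6]
ft_force: [-35.8, -0.2, 30.1]
finger_gap: 0.0219
[0.6 0.1 7.9]
```

```bash
python3 -m crank '[0,0,-3,0,0,0,0,0,-3,0,0,0]'; python3 -m crank '[0,0,0,0,0,0,0,0,0,0,0,0,0,0,-30,0,0,0,-30,0,-80,0,0,0,-60,0,-100,0,0,0]' 50; python3 -m crank '[0,0,0,0,0,0,0,0,0,0,0,0]'; python3 - <<'E'
from h import *
s=state();print(s[0].tolist(),s[1].tolist()); im=grab_frame('wrist');np.save('w15.npy',im); cv2.imwrite('pics/w15.png',cv2.convertScaleAbs(im[:,:,::-1],alpha=1.4,beta=10))
E
python3 -m crank '[0,25,0,0,0,0,0,70,0,0,0,0,0,110,0,0,0,0,0,110,0,0,0,0,0,110,0,0,0,0]';python3 - <<'E'
from h import *
s=state();print(s[0].tolist(),s[1].tolist()); im=grab_frame('wrist');np.save('w16.npy',im); cv2.imwrite('pics/w16.png',cv2.convertScaleAbs(im[:,:,::-1],alpha=1.4,beta=10))
s=state();print(s[0].tolist(),s[1].tolist())
E
```

```text
t: 24.6
tool_pos: [0.6337, 0.1026, 0.0873]
ee_rot: [179.9, 30.1, 171.6]
ft_force: [-3.5, 0.4, 6.5]
finger_gap: 0.0222
t: 25.22
tool_pos: [0.6359, 0.1024, 0.2074]
ee_rot: [179.9, 30.3, 171.6]
ft_force: [0.9, -1.3, 1.0]
finger_gap: 0.0499
t: 25.48
tool_pos: [0.6349, 0.102, 0.2022]
ee_rot: [-180.0, 30.0, 171.6]
ft_force: [-0.3, -0.9, 0.8]
finger_gap: 0.0501
[0.634874224062958, 0.1019535942418606, 0.2021539500596638] [-179.99095073439386, 29.959001281131886, 171.59557624246779]
t: 26.15
tool_pos: [0.6507, 0.2106, 0.202]
ee_rot: [-179.9, 29.9, 171.7]
ft_force: [-0.2, -0.4, -0.4]
finger_gap: 0.0501
[0.6507177056880366, 0.2106363827250695, 0.20204731551556787] [-179.9417238509104, 29.94928647147344, 171.65307014879988]
[0.6508742433163069, 0.21025108523977318, 0.20257436363051287] [-179.97164112994892, 29.983835404197578, 171.60053828837138]
```

View pics/w15.png

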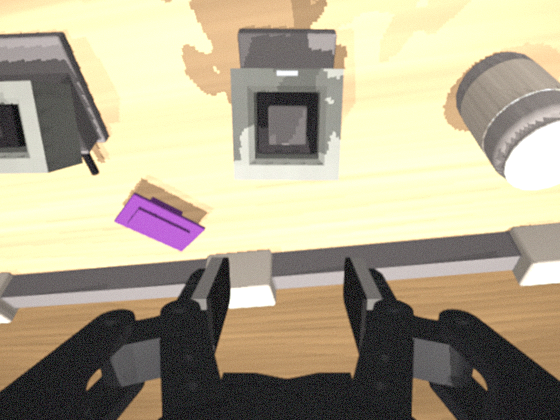

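View pics/w16.png

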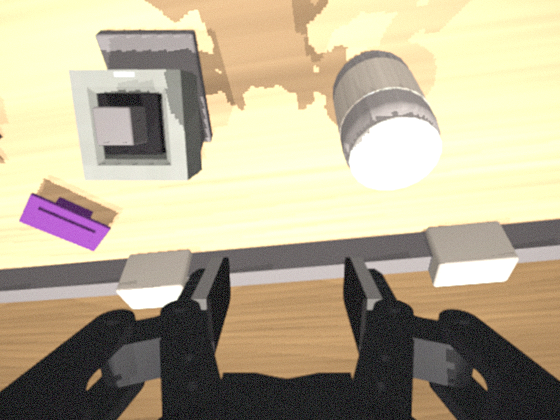

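```bash
python3 - <<'E'
import numpy as np,cv2
z=lambda im,x,y,w,h:cv2.convertScaleAbs(cv2.resize(im[y:y+h,x:x+w],None,fx=5,fy=5,interpolation=cv2.INTER_CUBIC),alpha=1.4,beta=5)
a=np.load('w15.npy')[:,:,::-1];b=np.load('w16.npy')[:,:,::-1]
cv2.imwrite('pics/w15z.png',z(a,222,62,130,120));cv2.imwrite('pics/w16z.png',z(b,65,62,150,120))
E
```

```text
(no output)
```

View pics/w15z.png

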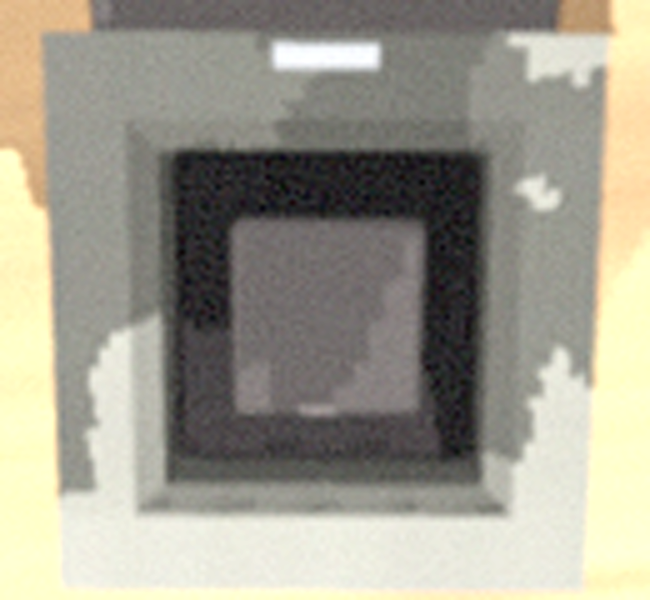

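View pics/w16z.png

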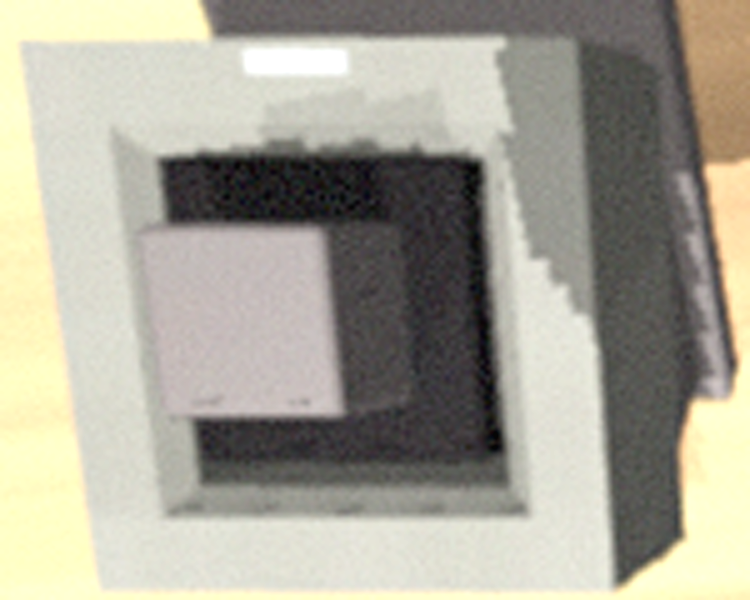

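```bash
python3 - <<'E'
from h import *
np.set_printoptions(precision=1,suppress=True)
c1=cam('wrist',([0.634874,.101954,.202154],[-179.991,29.959,171.596]))
c2=cam('wrist',([0.6508,.21045,.2023],[-179.957,29.966,171.627]))
A=lambda p:np.array(p,float)/5-.4+[222,62]
B=lambda p:np.array(p,float)/5-.4+[65,62]
m=np.load('sqm.npy');D=dockR(-8.5)
P={'boss':([[232,219],[424,219],[418,412],[238,414]],[[140,228],[325,226],[346,415],[172,415]]),
'face':([[43,32],[609,33],[582,588],[65,585]],[[23,43],[578,37],[613,588],[100,588]]),
'mouth':([[126,122],[510,514],[138,510]],[[112,128],[528,515],[165,515]])}
for k,(a,b) in P.items():
    t=tri(c1,A(a),c2,B(b)); print(k,((t[:,:3]-m)@D*1000).tolist(),((t[:,:3]-m)@D*1000).mean(0),(t[:,3]*1000))
E
```

```text
boss [[-13.671136441558101, -11.453513801165712, 24.505353793674054], [-13.730925778209055, 12.208388832798635, 25.048136239231948], [9.746236873423449, 11.879844230513564, 24.361262171177444], [9.904155789938882, -11.021716864018387, 23.857158022517904]] [-1.9  0.4 24.4] [0.6 0.5 0.2 0.1]
face [[-37.91592044575453, -37.716335443886706, -0.7359288023375835], [-37.99670546335231, 38.03817525429548, -1.1584069678003817], [37.43628231680153, 37.41110620257254, -0.4557390843013779], [36.90629099604358, -37.327431048376695, 1.3144211582930607]] [-0.4  0.1 -0.3] [0.4 0.3 0.1 0.4]
mouth [[-26.617627016045063, -26.90936121952496, -0.5629449342590378], [26.450784179524785, 26.45453733133339, 1.13083083573476], [26.28667132022852, -26.60112935806769, 0.40583039943822463]] [ 8.7 -9.   0.3] [0.1 0.1 0.6]
```

```bash
python3 -m crank '[30,0,-40,0,0,0,60,0,-80,0,0,0,90,0,-90,0,0,0,90,0,-90,0,0,0]';python3 - <<'E'
from h import *
for n in('top','scene'):
    im=grab_frame(n); cv2.imwrite(f'pics/{n}_f.png',cv2.convertScaleAbs(im[:,:,::-1],alpha=1.4,beta=10))
print(sense()['t'])
E
```

```text
t: 26.7
tool_pos: [0.5284, 0.2283, 0.2368]
ee_rot: [179.9, 30.1, 171.6]
ft_force: [0.5, 0.5, 0.6]
finger_gap: 0.0502
26.8
```

View pics/top_f.png

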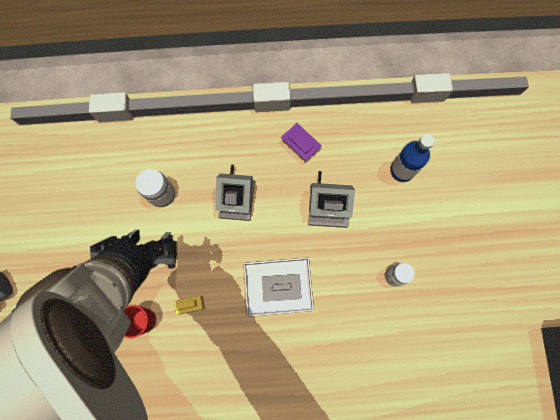

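View pics/scene_f.png

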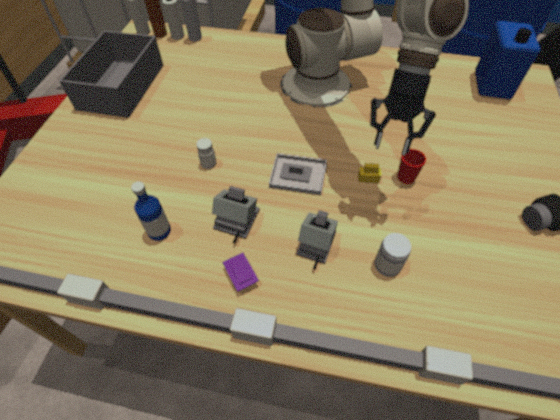

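```bash
python3 -m crank '[0,0,0,0,0,0,0,0,0,0,0,0,0,0,0,0,0,0]'; python3 -c "
from bench import *
print(finish_job())"
```

```text
t: 27.18
tool_pos: [0.53, 0.2287, 0.2361]
ee_rot: [180.0, 30.0, 171.6]
ft_force: [-0.2, 0.3, 1.0]
finger_gap: 0.0499
the job is handed in; nothing more can be done
None
```

I put the dust cover flat in the tray with its rib up. I then pressed the long pack and the square pack into their docks, in that order, and handed in at about 27 s.

**Hard stop:** Both packs stopped hard. The long pack held still while the force rose to about 55 N, and the square pack while it rose to about 47 N. These forces went through the gripped packs, and the wrist readings I saw stayed well under 120 N.

**Flushness:** I measured each grip's top above the dock face from two wrist views. The long pack came out at 25.3 mm and the square pack at 24.6 mm. Flush would be 26 mm, so both read slightly low. I put that down to measurement error of about 1 to 1.5 mm; a pack not pressed home would read several millimetres high.

**Other objects:** The last top and scene pictures show the cover flat in the tray and both packs in their docks. The jar, bottle and tin, and the purple and yellow look-alikes, are where they started. The arm partly hid the cup from above, but in the scene view it has not moved. The gripper was clear of everything.

**Disagreement:** The top camera placed the docks 3 to 4 mm farther out in x than the wrist camera did. I used the wrist values, and both packs went in without jamming.

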